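# Nest the screening cans and snap the sensor cover down

### The job

Assemble the screened sensor: stand the larger metal can in the dark grey housing with the four spring clips, stand the smaller can (the one with the circuit board in it) inside the larger one, then put the domed cover on by its knob and push it straight down until it snaps past all four clips and sits home on the housing's rim. Do not let go after the snap: keep pushing the cover down firmly by its knob so that the gasket beds in, and finish like that, still holding and pressing. Leave the other things on the bench where they are.

Things in the scene. Friction and masses are not known exactly. Their poses are not given: they have to be found in the camera images.
- housing: Fixed: square aluminium plate, 108 x 108 mm, on four rubber feet, with an upright round dark grey plastic cup open at the top. Origin: centre of its underside on the bench, z up, x and y along the plate's sides. Cup: outer diameter 76 mm, inner 68 mm, inner floor at z = 18 mm, rim at z = 56 mm. A steel spring clip, 10 mm wide, stands outside the rim on each of its +x, +y, -x and -y axes
- housing_rim (a point): Centre of the housing's mouth, level with the top of its rim (housing z = 56 mm): flat shelf with a dark gasket, 88 mm across. The four clips reach from 42 to 54 mm out from this point and up to 25 mm above it: noses 8 mm above the rim and 42 mm out, then lead-ins sloping out to 51 mm. Fingers going down beside the cup must pass between the clips, on its diagonals (45 degrees to its axes)
- can_large: Larger round metal can, open at the top, 58 mm outer diameter (rolled rim 60), 56 mm high, wall 2 mm, floor 3 mm thick, about 100 g. Origin: centre of its underside, z up; stands upright on the bench. Seated in the housing its origin is at the housing's z = 18 mm and its rim stands 18 mm above the housing's rim
- can_small: Smaller round metal can, open at the top, with a small circuit board low inside, 45 mm outer diameter (rolled rim 47), 68 mm high, wall 2 mm, about 90 g. Origin: centre of its underside, z up; stands upright on the bench. Seated in the larger can its origin is 3 mm above the larger can's and its rim stands 15 mm above the larger can's rim
- cover: Dark grey plastic cover standing on its flange: round flange 92 mm across, 4 mm thick; hollow dome 78 mm across with a flat top at z = 40 mm; knob on it. 130 g. Origin: centre of the flange's underside, z up; any turn. Inside 73 mm wide and 36 mm deep, so it goes over both nested cans. Seated, its origin is at the centre of the housing's rim; laid loosely on the clips, 14 mm higher
- cover_knob (a point): Centre of the top of the cover's upright round knob, 60 mm above the flange's underside; knob 24 mm in diameter (26 over its ribs), 20 mm high above the flat dome. Pushing the cover down spreads the clips with a force that rises to some 10 N (more if off centre) about 8 mm above its seat, then drops suddenly as they spring in over the flange; home, it bears on the rim, which hardly gives
- clip0 (a joint): spring clip on the housing's +x axis, rad: 0 at rest, grows to about 0.1 as the cover's flange pushes its nose outward, springs back to 0 when the flange is past it. Its hinge is at its foot, about 50 mm below where the flange meets it
- clip1 (a joint): spring clip on the housing's +y axis, rad: 0 at rest, grows to about 0.1 as the cover's flange pushes its nose outward, springs back to 0 when the flange is past it. Its hinge is at its foot, about 50 mm below where the flange meets it
- clip2 (a joint): spring clip on the housing's -x axis, rad: 0 at rest, grows to about 0.1 as the cover's flange pushes its nose outward, springs back to 0 when the flange is past it. Its hinge is at its foot, about 50 mm below where the flange meets it
- clip3 (a joint): spring clip on the housing's -y axis, rad: 0 at rest, grows to about 0.1 as the cover's flange pushes its nose outward, springs back to 0 when the flange is past it. Its hinge is at its foot, about 50 mm below where the flange meets it
- loupe: eye loupe, a black cup 31 mm across and 28 mm high, standing between the task's places; bystander, origin at the centre of its underside
- side_cutters: blue-handled side cutters lying flat, 133 mm long, 13 mm high; bystander, origin at the centre of its underside
- flush_cutters: red-handled flush cutters lying flat, 133 mm long, 13 mm high; bystander, origin at the centre of its underside
- fixture_block: aluminium block 34 x 62 x 26 mm with bores; bystander, origin at the centre of its underside
- bits_tin: flat closed tin 47 x 69 x 24 mm; bystander, origin at the centre of its underside
There are look-alikes about, which are no part of the job. What is shaped like the can_large but red is not meant.

How it is judged:
On the way, in this order (a step that is already met when the one before it is completed fails the run):
1. the larger can stands on the housing's floor and the smaller can on the larger can's floor, both upright (z of can_large in the frame of housing between 0.015 and 0.021 m and horizontal distance between can_large and housing below 0.008 m and angle between each of can_large, can_small's own z axis and vertical below 0.08 rad and z of can_small in the frame of can_large between 0 and 0.006 m and horizontal distance between can_small and can_large below 0.008 m), for 0.2 s.
2. the cover has snapped home: it lies level on the housing's rim and all four clips have sprung back over its flange (z of cover in the frame of housing between 0.053 and 0.0585 m and horizontal distance between cover and housing below 0.004 m and angle between cover's own z axis and vertical below 0.04 rad and value of joint each of clip0, clip1, clip2, clip3 below 0.035 rad), for 0.2 s.
At the end, for the whole second after the job is handed in: Cans seated within 3 mm, upright, within 8 mm of centre; cover on the rim within 3 mm in height, 4 mm of centre, tilt under 0.04 rad, all clips within 0.035 rad of rest; the gripper still touches the cover and presses it on the housing with over 4 N (all of step 1 and all of step 2 and contact force between cover and housing above 4 N and contact force between the fingers and cover above 1 N); the arm keeps its last pose, push and grip.
It fails at once if one of the listed bystanders is moved more than 30 mm (distance of any of loupe, side_cutters, flush_cutters, fixture_block, bits_tin from where it was at the start of the episode above 0.03 m).
It also fails if it takes over 72 s, if anything falls off the work surface, if the arm or the gripper's body presses on something with over 40 N, if the wrist force passes 120 N, or if a joint passes its speed limit or range.

### The arm

A 6-joint arm with a two-finger parallel gripper is mounted at the origin on a cart in front of the work surface, level with it; the furniture and walls round the work are solid. World frame = base frame: x ahead of the robot, y to its left, z up, the work surface at z = 0. Lengths are in m, angles in rad, forces in N, time in s.
With the tool pointing down it reaches from about 0.275 to 0.825 m from the base axis. Payload 4.9 kg.
Tool frame: the origin (TCP) lies between the finger pads; the fingertips stand 14 mm ahead of it and the grasp point (between the pads) lies 5 mm behind it; z points along the fingers, y is the direction in which the jaws open and shut (so a half turn about z gives the same grasp; the last joint's range is limited). The gripper opens to 85 mm and grips with 20 to 120 N. Pads are 22 mm wide; open, the fingers measure 114 mm over their backs; the gripper's body (76 mm by 85 mm) begins 54 mm behind the grasp point. The pads swing forward as they close: fully open they stand 13 mm farther back than shut.
Start: joints at [1.031, 0.326, -0.193, 1.052, 0, 1.437], TCP at [0.217, 0.505, 0.245] pointing down, gripper open.
Joint ranges: [-2.65, 2.65], [-0.97, 1.79], [-1.3, 1.35], [-1.93, 2.1], [-1.47, 1.37], [-3.14, 3.14]. Speed limits (rad/s): [2.57, 2.57, 3.14, 3.14, 3.14, 3.14].

### API

Orientations are given as a unit quaternion [w, x, y, z].
In Python, from station import sensors, capture, camera_info, ticket gives the robot as it stands.
- The arm moves only by the tool arm_command, never from a script. Its arguments are lists of equal length, an entry for each row: "travel": the shift along the tool's x, y, z in mm, a list of three; "dr": the turn, a rotation vector about the tool's x, y, z in rad, a list of three. A call has 1 to 5 rows; each row shifts and turns the commanded pose from where the row before left it, along the tool's axes as they then stand; what a row does not reach is not made up. A row lasts 1/12 s, in which the tool goes at most 41.7 mm and 7.16 degrees, less where a joint would pass 70% of its speed; a pose out of reach is approached as far as the arm can. A call with a gripper value outside its range is refused whole. "gripper" is the opening, from -1 (shut) to 1 (fully open), set as the call begins (left out, the last holds). The fingers move at their own pace and stop on an object; "newtons" is the grip in N (left out, the last holds). Time passes only in rows, so rows that do not move let the fingers close. It gives the time, the measured TCP pose, the force and the opening at its end, in the units of the state.
- sensors.read_state(): the state, without advancing time (a new reading comes with each control period).
- capture(name): name is "scene" or "top" or "wrist"; returns (picture, depth): 420x560x3 uint8, red, green, blue; 420x560 float32, m along the optical axis (not along the pixel's ray), 0 where there is no reading.
- camera_info(name): a dict with "mtx" (3x3 intrinsics, pixels), "k1" (the pictures are not rectified: a ray, as slopes to the right and down, at radius r is drawn at 1 + k1 r^2 times it, then the intrinsics apply), "R" (3x3) and "t" (3): a world point X has camera coordinates R X + t. Camera axes: x right, y down, z forward; pixel columns grow to the right and rows downward; lengths in m; the calibration is good to about 2 mm. A picture is of the moment at which its call begins: read the wrist's pose just before it. camera_info takes no time and is no camera call; for the wrist camera it gives the pose at the moment of the call.
- ticket.sign_off(): hands the job in, once; it reports no verdict.
The state is a dict: "time": time; "q": joint angles; "joint_vel": joint speeds; "tau": joint torques, N m; "tcp_pos": TCP position; "tool_rot": TCP orientation; "contact_force": force on the tool from outside, world axes, zero at the start; "moment": the same for the moment, N m; "grip_width": finger opening in m.
Only numpy, scipy, OpenCV 4.12 (cv2) and the standard library are available. Lean on these libraries where they do the work, as an engineer would, in place of code of your own. Each camera call takes 0.05 s, during which the arm holds its last target.

## Working session

There is one attempt and no reset: what is moved stays moved. The work goes in short steps, Python scripts to look and compute and a tool call to move; the robot and the scene stay as the last step left them, time stands still between calls to the robot, and variables do not carry over. Pictures are saved under pics/ and viewed, and the job is handed in when it is done.

Besides the shell and the picture viewer there is one more tool, called after "Request:" as name(argument=value, ...) on one line, values as JSON. arm_command: Moves the arm, as the interface text tells. Its arguments: {"type":"object","properties":{"travel":{"type":"array"},"dr":{"type":"array"},"gripper":{"type":"number"},"newtons":{"type":"number"}},"required":["travel","dr"]}

```bash
ls; mkdir -p pics; cat > h.py <<'E'
import numpy as np,cv2
from station import sensors,capture,camera_info,ticket
def snap(n,f):
    ci=camera_info(n); im,d=capture(n); np.savez('pics/'+f+'.npz',im=im,d=d,**{k:np.array(ci[k]) for k in('mtx','k1','R','t')}); cv2.imwrite('pics/'+f+'.png',im[:,:,::-1]); return im,d,ci
def load(f): return np.load('pics/'+f+'.npz')
def rays(c,px):
    px=np.asarray(px,float).reshape(-1,1,2)
    u=cv2.undistortPoints(px,c['mtx'],np.array([float(c['k1']),0,0,0])).reshape(-1,2)
    return u
def pt(c,u,v,d=None):
    r=rays(c,[[u,v]])[0]; d=c['d'][int(round(v)),int(round(u))] if d is None else d
    return c['R'].T@(np.array([r[0],r[1],1])*d-c['t'])
def atz(c,u,v,z):
    r=rays(c,[[u,v]])[0]; D=c['R'].T@np.array([r[0],r[1],1]); o=-c['R'].T@c['t']
    return o+D*(z-o[2])/D[2]
def cloud(c):
    h,w=c['d'].shape; vv,uu=np.mgrid[:h,:w]; r=rays(c,np.stack([uu.ravel(),vv.ravel()],1))
    P=np.c_[r,np.ones(len(r))]*c['d'].reshape(-1,1); return ((P-c['t'])@c['R']).reshape(h,w,3)
def crop(f,u0,v0,u1,v1,s,o):
    im=cv2.imread('pics/'+f+'.png')[v0:v1,u0:u1]; cv2.imwrite('pics/'+o+'.png',cv2.resize(im,None,fx=s,fy=s,interpolation=cv2.INTER_CUBIC))
E
python3 - <<'E'
from h import *
print(sensors.read_state())
for n in('scene','top','wrist'):
    im,d,ci=snap(n,n+'0'); print(n,ci)
E
```

```text
pics
{'time': 0.0, 'q': array([ 1.03080305e+00,  3.26930578e-01, -1.93589989e-01,  1.05200538e+00,
        8.43198219e-06,  1.43659207e+00]), 'joint_vel': array([-1.35888130e-03,  4.81976713e-05,  1.02099615e-03,  6.19179462e-04,
       -4.30660873e-04, -5.01528075e-05]), 'tau': array([-1.02950988e-03, -4.43399727e+01,  2.62438756e+01,  1.54509104e-02,
       -1.44174655e-04, -1.52514144e-05]), 'tcp_pos': array([0.21680692, 0.50485336, 0.24450675]), 'tool_rot': array([-2.90015583e-04,  2.01505235e-01,  9.79487056e-01, -8.14743939e-04]), 'contact_force': array([-0.27911418, -0.49011524,  0.1863579 ]), 'moment': array([ 0.02370048, -0.01154038, -0.00771399]), 'grip_width': 0.08561826715674026}
scene {'mtx': array([[456.2946318 ,   0.        , 274.21014204],
       [  0.        , 456.2946318 , 213.54295936],
       [  0.        ,   0.        ,   1.        ]]), 'k1': -0.0729337439421424, 'R': array([[-0.62576937, -0.7799994 , -0.00369171],
       [-0.32322953,  0.26361865, -0.90886076],
       [ 0.70988405, -0.56754396, -0.41708332]]), 't': array([0.57659004, 0.14248586, 1.00897962])}
top {'mtx': array([[541.06349756,   0.        , 281.10622885],
       [  0.        , 541.06349756, 217.81041748],
       [  0.        ,   0.        ,   1.        ]]), 'k1': -0.16790269180011055, 'R': array([[-0.34452302, -0.93877622,  0.00176282],
       [-0.91808527,  0.33653634, -0.20943429],
       [ 0.19601868, -0.07377336, -0.97782113]]), 't': array([0.45589435, 0.40736016, 1.62538413])}
wrist {'mtx': array([[313.72443732,   0.        , 281.90753338],
       [  0.        , 313.72443732, 220.04025801],
       [  0.        ,   0.        ,   1.        ]]), 'k1': -0.045905719747057455, 'R': array([[ 0.39451439,  0.91888882, -0.00131484],
       [ 0.884617  , -0.37941225,  0.2711072 ],
       [ 0.24861851, -0.10811882, -0.96254826]]), 't': array([-0.5490671 , -0.03487919,  0.37897026])}
```

View pics/scene0.png

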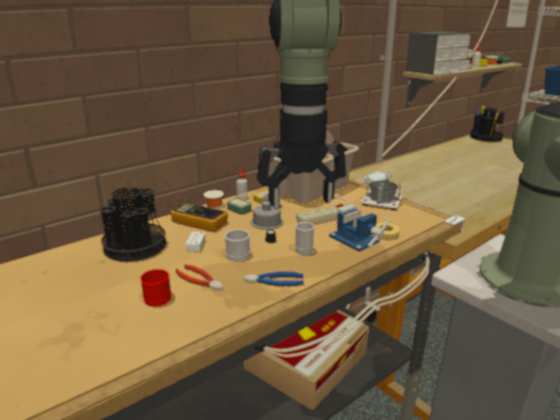

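View pics/top0.png

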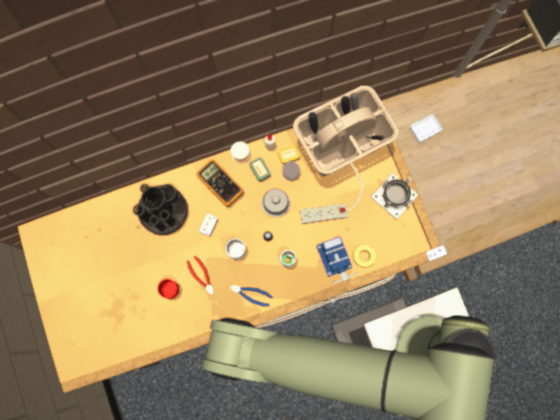

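View pics/wrist0.png

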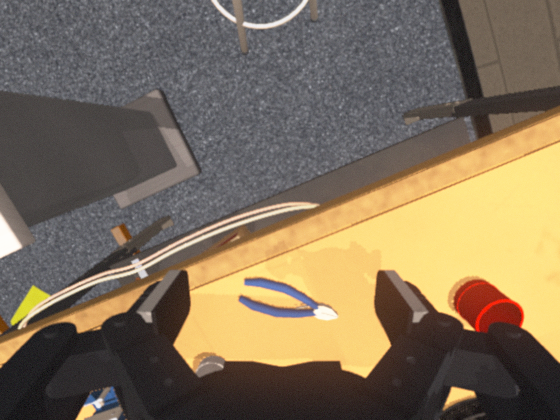

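```bash
python3 - <<'E'
from h import *
crop('top0',190,140,450,300,3,'t0c')
c=load('top0')
for n,u,v in[('large',236,249),('small',289,259),('cover',275,202),('house',397,194),('loupe',268,236),('bench',250,290),('redcan',169,289),('strip',324,214),('block',208,224)]:
    print(n,pt(c,u,v).round(4))
E
```

```text
large [ 0.503   0.4515 -0.0007]
small [0.4127 0.3085 0.0293]
cover [0.5912 0.2888 0.0507]
house [ 0.4902 -0.0878  0.0176]
loupe [0.5036 0.3442 0.0212]
bench [0.3665 0.453  0.0069]
redcan [0.4552 0.6891 0.0025]
strip [0.5075 0.157  0.0294]
block [0.6021 0.507  0.0282]
```

View pics/t0c.png

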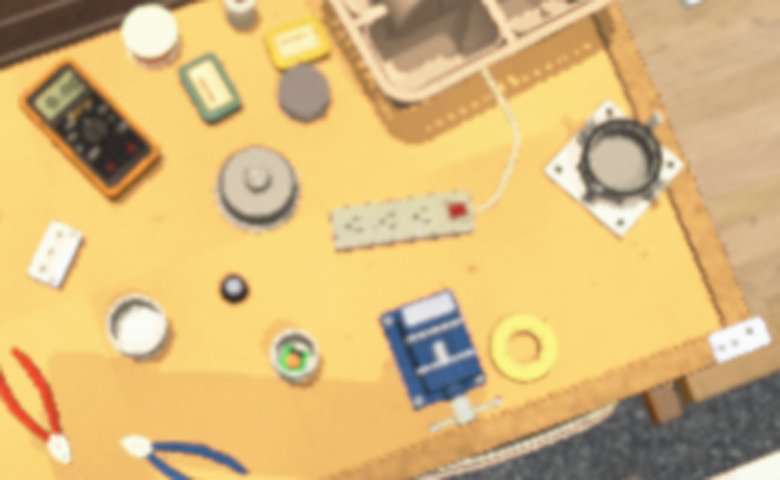

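```bash
cat >> h.py <<'E'
def ortho(f,cx,cy,z,half,s,o,draw=()):
    # image up=+x, left=+y ; s px per mm
    c=load(f); n=int(2*half*1000*s)
    j,i=np.meshgrid(np.arange(n),np.arange(n)); X=cx+half-(i+.5)/s/1000; Y=cy+half-(j+.5)/s/1000
    P=np.stack([X,Y,np.full_like(X,z)],-1).reshape(-1,3)
    p,_=cv2.projectPoints(P,cv2.Rodrigues(c['R'])[0],c['t'],c['mtx'],np.array([float(c['k1']),0,0,0]))
    m=p.reshape(n,n,2).astype(np.float32); im=cv2.remap(c['im'],m[...,0],m[...,1],cv2.INTER_CUBIC)[:,:,::-1].copy()
    for x,y,r in draw: cv2.circle(im,(int((cy+half-y)*1000*s),int((cx+half-x)*1000*s)),int(r*1000*s),(255,0,255),1)
    cv2.line(im,(n//2-6,n//2),(n//2+6,n//2),(0,255,0),1);cv2.line(im,(n//2,n//2-6),(n//2,n//2+6),(0,255,0),1)
    if o: cv2.imwrite('pics/'+o+'.png',im)
    return im
E
python3 - <<'E'
from h import *
L=[]
for n,u,v,z,r in[('large',236,247,.056,.03),('small',289,257,.068,.0235),('cover',275,202,.04,.039),('house',397,192,.056,.038)]:
    p=atz(load('top0'),u,v,z); print(n,p.round(4)); L.append(ortho('top0',p[0],p[1],z,.07,2.6,None,[(p[0],p[1],r)]))
im=np.vstack([np.hstack(L[:2]),np.hstack(L[2:])]); print(im.shape); cv2.imwrite('pics/o0.png',im[:600])
E
```

```text
large [0.4989 0.4481 0.056 ]
small [0.4137 0.3088 0.068 ]
cover [0.5937 0.288  0.04  ]
house [ 0.4897 -0.0787  0.056 ]
(728, 728, 3)
```

```bash
python3 - <<'E'
import cv2;im=cv2.imread('pics/o0.png');im=cv2.resize(im,(596,596));cv2.imwrite('pics/o0v.png',im)
E
```

```text
(no output)
```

View pics/o0.png

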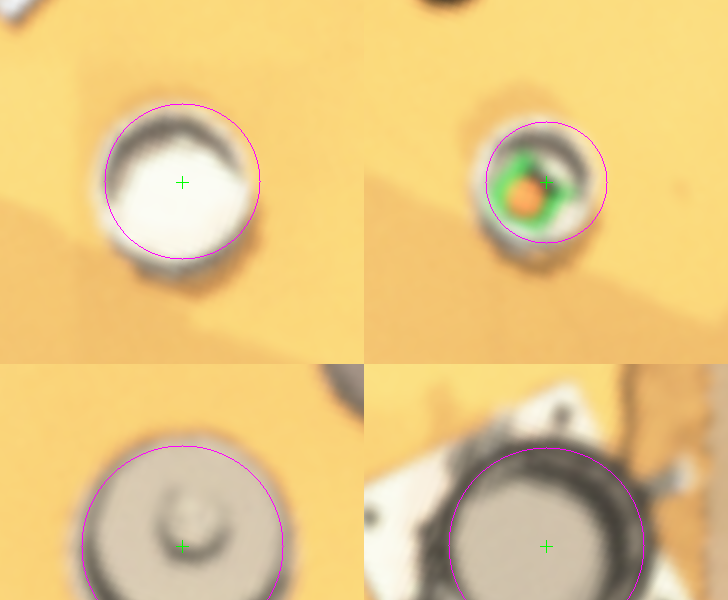

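```bash
python3 - <<'E'
from h import *
a=ortho('top0',.4897,-.082,.056,.075,3.8,None,[(.4897,-.082,.038),(.4897,-.082,.05)])
b=ortho('scene0',.4897,-.082,.056,.075,3.8,None,[(.4897,-.082,.038)])
b=b if False else ortho('top0',.5937,.288,.04,.05,5.7,None,[(.5937,.288,.039),])
im=np.hstack([a[:570,:570],b[:570,:570]]);cv2.imwrite('pics/o1.png',cv2.resize(im,None,fx=.7,fy=.7)); print(im.shape)
c=load('wrist0'); print('cam',-c['R'].T@c['t'])
s=sensors.read_state()
for z in(.23,.15,.06): 
    p,_=cv2.projectPoints(np.array([[*s['tcp_pos'][:2],z]]),cv2.Rodrigues(c['R'])[0],c['t'],c['mtx'],np.array([float(c['k1']),0,0,0])); print(z,p)
E
```

```text
(570, 1140, 3)
cam [0.15325057 0.53227184 0.37351123]
0.23 [[[282.33087515 275.41231909]]]
0.15 [[[282.33298355 228.14765032]]]
0.06 [[[282.33376586 202.07853014]]]
```

View pics/o1.png

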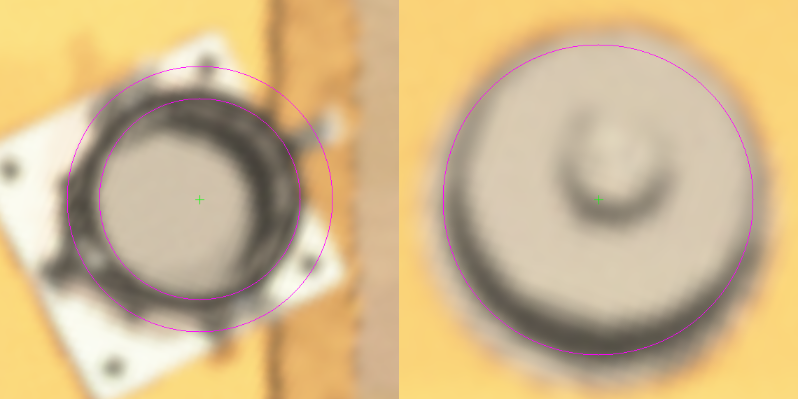

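```bash
cat >> h.py <<'E'
from scipy.spatial.transform import Rotation as Ro
def go(x,y,z,yaw=None):
    s=sensors.read_state(); q=s['tool_rot']; M=Ro.from_quat([q[1],q[2],q[3],q[0]]).as_matrix()
    print('t',round(s['time'],2),'tcp',s['tcp_pos'].round(4),'F',np.round(s['contact_force'],1),'w',round(s['grip_width'],4),'q',np.round(s['q'],2))
    v=M.T@(np.array([x,y,z])-s['tcp_pos'])*1000; print('travel mm',v.round(1),'norm',np.linalg.norm(v).round(1))
    print('yaw of jaw',np.degrees(np.arctan2(M[1,1],M[0,1])).round(2),'tilt fix dr',np.round(Ro.from_matrix(M.T@Ro.from_euler('z',np.radians(yaw)).as_matrix()@np.array([[0,1,0],[1,0,0],[0,0,-1]]).T ).as_rotvec(),4) if yaw is not None else '')
E
python3 -c "
from h import *
go(.47,.43,.245,73)"
```

```text
t 0.15 tcp [0.2169 0.505  0.2447] F [0.1 0.3 0.1] w 0.0856 q [ 1.03  0.33 -0.19  1.05 -0.    1.44]
travel mm [-262.2   31.    -0.4] norm 264.0
yaw of jaw 66.75 tilt fix dr [-0.0013 -0.0002 -0.1091]
```

Request:
arm_command(travel=[[-37, 4, 0], [-37, 4, 0], [-37, 4, 0], [-37, 4, 0], [-37, 5, 0]], dr=[[0, 0, 0], [0, 0, 0], [0, 0, 0], [0, 0, 0], [0, 0, 0]])

```text
time: 0.57
tcp_pos: [0.3966, 0.4508, 0.245]
tool_rot: [-0.0, 0.201, 0.98, -0.0]
contact_force: [-0.1, 0.3, -0.3]
grip_width: 0.0853
```

Request:
arm_command(travel=[[-37, 5, 0], [-37, 5, 0], [0, 0, 0], [0, 0, 0]], dr=[[0, 0, 0], [0, 0, -0.11], [0, 0, 0], [0, 0, 0]])

```text
time: 0.9
tcp_pos: [0.469, 0.4304, 0.2443]
tool_rot: [-0.0, 0.149, 0.989, -0.0]
contact_force: [0.8, -0.1, 0.5]
grip_width: 0.0856
```

```bash
python3 - <<'E'
from h import *
go(.5,.45,.2,73)
im,d,c=snap('wrist','w1')
c=load('w1')
print(sensors.read_state()['joint_vel'].round(3))
E
```

```text
t 0.9 tcp [0.469  0.4304 0.2443] F [ 0.8 -0.1  0.5] w 0.0856 q [0.63 0.49 0.06 1.14 0.   0.93]
travel mm [-23.9  27.9  44.2] norm 57.5
yaw of jaw 72.83 tilt fix dr [-0.0008 -0.0008 -0.0029]
[ 0.034 -0.019 -0.02   0.001  0.002 -0.002]
```

View pics/w1.png

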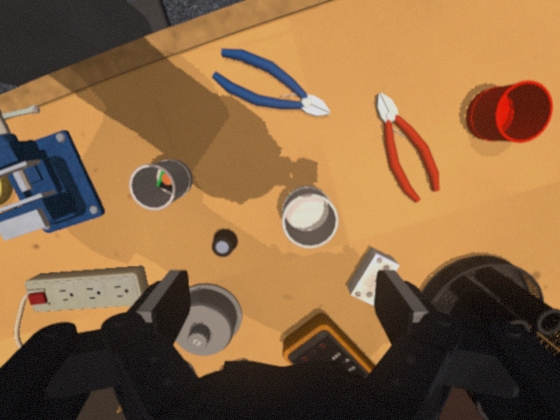

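```bash
python3 - <<'E'
from h import *
L=[]
for f,x,y,z,rs in[('w1',.50,.451,.056,(.030,.027)),('w1',.414,.312,.068,(.0235,)),('w1',.594,.288,.040,(.039,)),('w1',.594,.288,.060,(.012,))]:
    L.append(ortho(f,x,y,z,.05,3.6,None,[(x,y,r) for r in rs]))
cv2.imwrite('pics/o2.png',np.hstack(L[:2])); cv2.imwrite('pics/o3.png',np.hstack(L[2:]))
crop('w1',270,170,350,260,6,'w1L');
c=load('w1');P=cloud(c)
for n,u,v in[('L',290,225),('Lfl',305,213),('bench',260,260),('S',133,190),('cov',225,320),('knob',198,342)]: print(n,P[v,u].round(4))
E
```

```text
L [0.5107 0.4277 0.005 ]
Lfl [0.5015 0.4494 0.0051]
bench [0.5453 0.3773 0.0008]
S [0.4115 0.292  0.0662]
cov [0.5934 0.3189 0.0391]
knob [0.5998 0.2867 0.061 ]
```

View pics/o2.png

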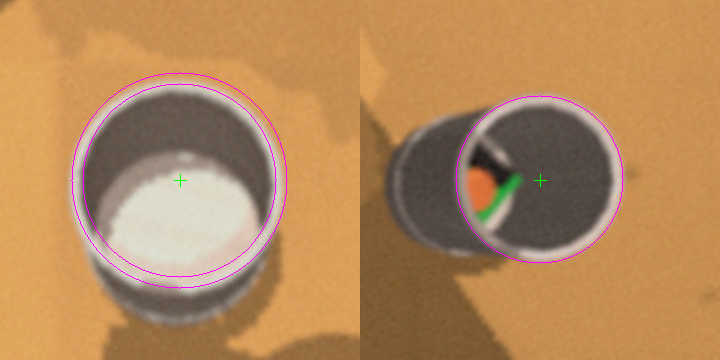

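View pics/o3.png

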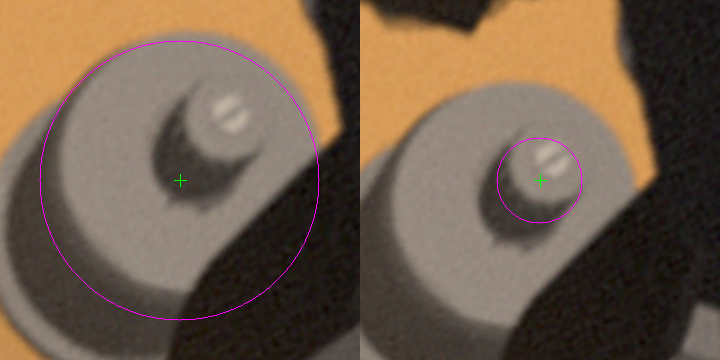

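View pics/w1L.png

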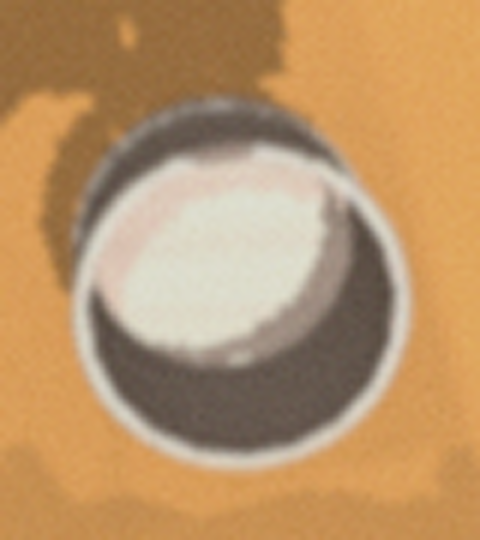

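```bash
python3 -c "
from h import *
go(.499,.452,.054,73)"
```

```text
t 0.95 tcp [0.4675 0.4309 0.2444] F [-0.5 -0.1  0.1] w 0.0853 q [0.63 0.49 0.05 1.14 0.   0.93]
travel mm [-24.2  29.6 190.4] norm 194.2
yaw of jaw 72.93 tilt fix dr [-0.0011 -0.0013 -0.0013]
```

Request:
arm_command(travel=[[-8, 10, 20], [-8, 10, 30], [-8, 9.5, 30], [0, 0, 35], [0, 0, 35]], dr=[[0, 0, 0], [0, 0, 0], [0, 0, 0], [0, 0, 0], [0, 0, 0]])

```text
time: 1.37
tcp_pos: [0.4978, 0.4541, 0.0944]
tool_rot: [0.0, 0.147, 0.989, 0.0]
contact_force: [0.1, -0.3, -0.7]
grip_width: 0.0855
```

Request:
arm_command(travel=[[0, 0, 20], [0, 0, 10], [0, 0, 10], [0, 0, 0], [0, 0, 0]], dr=[[0, 0, 0], [0, 0, 0], [0, 0, 0], [0, 0, 0], [0, 0, 0]])

```text
time: 1.78
tcp_pos: [0.4989, 0.4535, 0.0563]
tool_rot: [0.0, 0.147, 0.989, 0.0]
contact_force: [1.1, -0.2, 0.9]
grip_width: 0.0854
```

```bash
python3 - <<'E'
from h import *
go(.499,.452,.054,73)
snap('wrist','w2');snap('scene','s2')
crop('s2',180,180,320,300,5,'s2c')
E
```

```text
t 1.78 tcp [0.4989 0.4535 0.0563] F [ 1.1 -0.2  0.9] w 0.0854 q [ 0.63  0.71 -0.06  0.8   0.    0.92]
travel mm [-0.5 -1.4  2.3] norm 2.8
yaw of jaw 73.08 tilt fix dr [0.001  0.0007 0.0015]
```

View pics/w2.png

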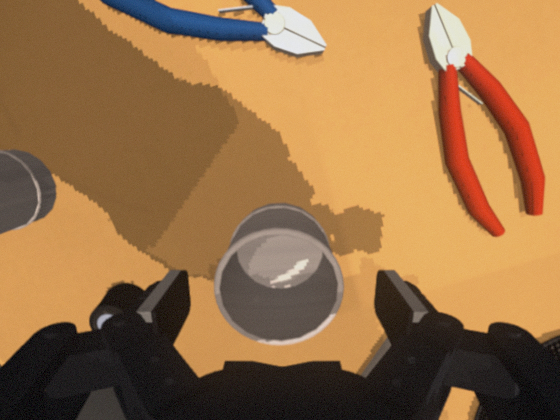

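View pics/s2c.png

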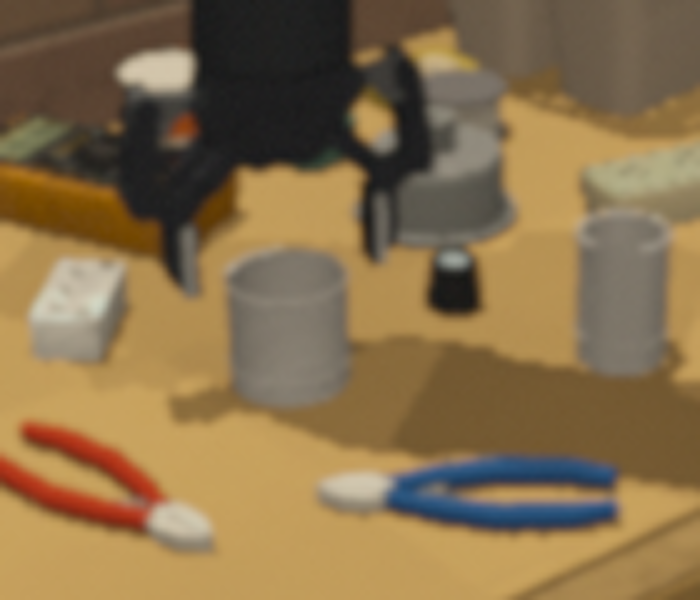

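Request:
arm_command(travel=[[0, -1, 3], [0, 0, 0], [0, 0, 0], [0, 0, 0], [0, 0, 0]], dr=[[0, 0, 0], [0, 0, 0], [0, 0, 0], [0, 0, 0], [0, 0, 0]], gripper=-1, newtons=40)

```text
time: 2.3
tcp_pos: [0.499, 0.452, 0.0536]
tool_rot: [0.0, 0.147, 0.989, 0.0]
contact_force: [-1.7, -1.8, 6.0]
grip_width: 0.0565
```

```bash
python3 - <<'E'
from h import *
go(.499,.452,.054,73)
snap('wrist','w3');snap('scene','s3')
crop('s3',200,200,290,270,8,'s3c')
E
```

```text
t 2.3 tcp [0.499  0.452  0.0536] F [-1.7 -1.8  6. ] w 0.0565 q [ 0.63  0.71 -0.07  0.79 -0.    0.92]
travel mm [ 0.   0.  -0.4] norm 0.4
yaw of jaw 73.04 tilt fix dr [0.0009 0.0009 0.0007]
```

View pics/w3.png

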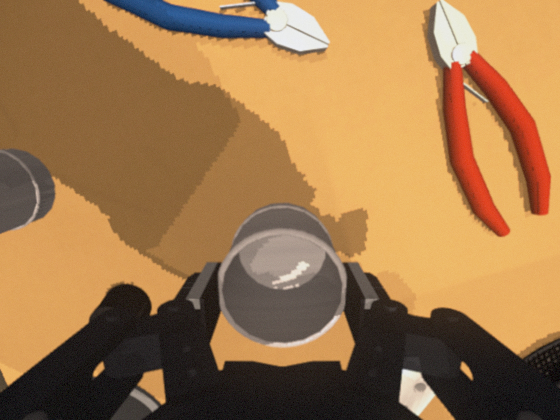

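View pics/s3c.png

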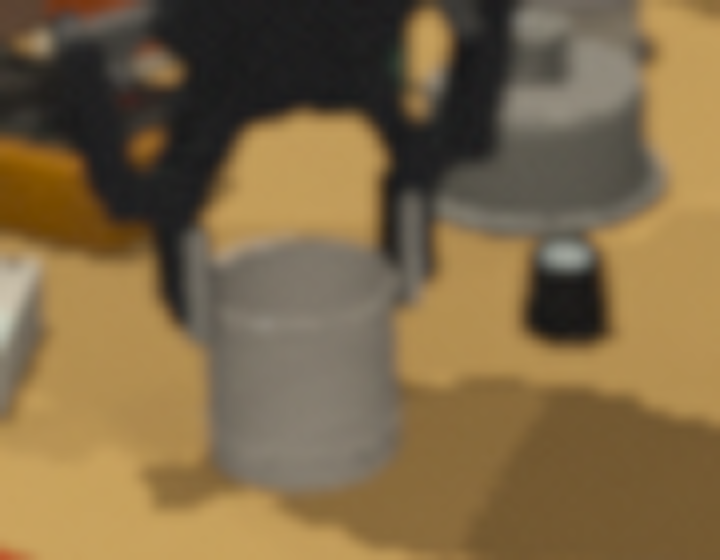

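Request:
arm_command(travel=[[0, 0, -10], [0, 0, -25], [0, 0, -38], [0, 0, -38], [-5, -15, -30]], dr=[[0, 0, 0], [0, 0, 0], [0, 0, 0], [0, 0, 0], [0, 0, 0]])

```text
time: 2.82
tcp_pos: [0.4993, 0.4383, 0.1968]
tool_rot: [0.001, 0.146, 0.989, 0.002]
contact_force: [0.8, 0.4, -0.2]
grip_width: 0.0566
```

Request:
arm_command(travel=[[-9, -30, -20], [-10, -36, -15], [-11, -38, -10], [-11, -38, -10], [-11, -38, 0]], dr=[[0, 0, 0], [0, 0, 0], [0, 0, 0], [0, 0, 0], [0, 0, 0]])

```text
time: 3.23
tcp_pos: [0.4969, 0.2475, 0.2512]
tool_rot: [0.002, 0.147, 0.989, 0.001]
contact_force: [1.6, -0.2, -1.2]
grip_width: 0.0568
```

Request:
arm_command(travel=[[-11, -38, 0], [-11, -38, 0], [-11, -38, 0], [-10, -35, 0], [0, -14, 0]], dr=[[0, 0, 0], [0, 0, 0], [0, 0, 0], [0, 0, 0], [0, 0, 0]])

```text
time: 3.65
tcp_pos: [0.49, 0.0762, 0.2491]
tool_rot: [0.001, 0.149, 0.989, -0.001]
contact_force: [0.5, 1.3, -1.1]
grip_width: 0.0568
```

Request:
arm_command(travel=[[0, 0, 0], [0, 0, 0]], dr=[[0, 0, 0], [0, 0, 0]])

```text
time: 3.82
tcp_pos: [0.4899, 0.0797, 0.2489]
tool_rot: [0.0, 0.148, 0.989, 0.0]
contact_force: [-0.3, 0.4, -1.4]
grip_width: 0.0569
```

```bash
python3 - <<'E'
from h import *
go(.49,-.08,.25,73)
snap('wrist','w4')
E
```

```text
t 3.82 tcp [0.4899 0.0797 0.2489] F [-0.3  0.4 -1.4] w 0.0569 q [ 0.01  0.22 -0.32  1.02  0.    0.31]
travel mm [ -47.  -152.7   -1.2] norm 159.7
yaw of jaw 72.93 tilt fix dr [ 0.0008  0.0006 -0.0012]
```

View pics/w4.png

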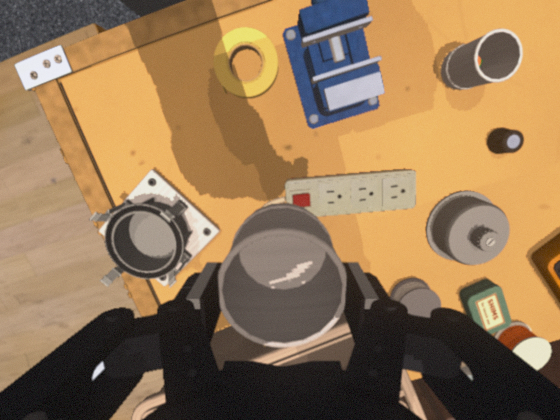

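```bash
python3 - <<'E'
from h import *
x,y=.488,-.082
a=ortho('w4',x,y,.056,.075,4,None,[(x,y,.034),(x,y,.044)])
for k in range(4):
    t=np.radians(28+90*k); p=lambda r:(int((y+.075-(y+r*np.sin(t)))*4000),int((x+.075-(x+r*np.cos(t)))*4000)); cv2.line(a,p(.042),p(.054),(0,255,255),1)
cv2.imwrite('pics/o4.png',a)
x,y=.594,.288
b=ortho('w4',x,y,.060,.05,4,None,[(x,y,.012)]);d=ortho('w4',x,y,.040,.05,4,None,[(x,y,.039)])
cv2.imwrite('pics/o5.png',np.hstack([b,d]))
E
```

```text
(no output)
```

View pics/o4.png

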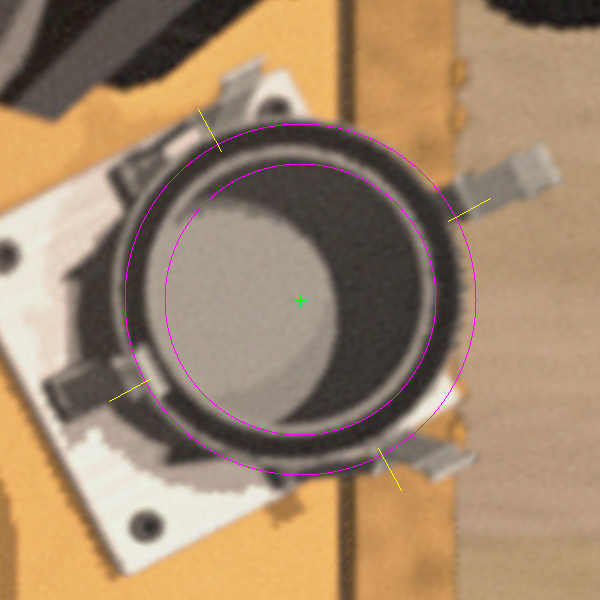

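View pics/o5.png

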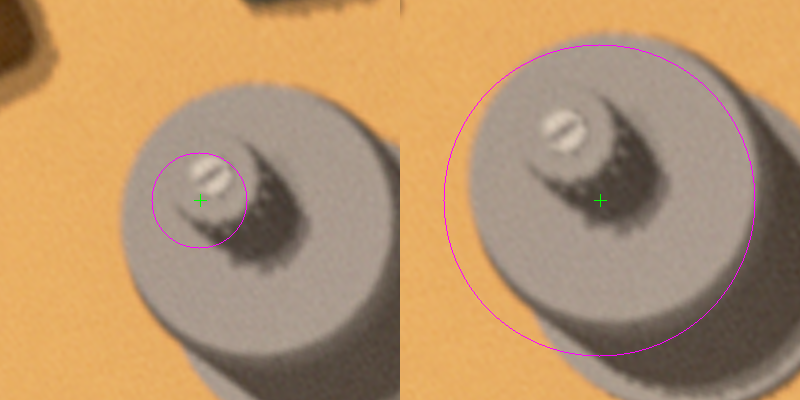

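```bash
python3 - <<'E'
from h import *
x,y=.4899,.0797
a=ortho('w4',x,y,.2489+.0024,.05,6,None,[(x,y,.030),(x,y,.027)])
cv2.imwrite('pics/o6.png',a)
go(.4893,-.0792,.15,73)
E
```

```text
t 3.87 tcp [0.49   0.0805 0.2488] F [-0.7 -0.5 -0.6] w 0.0571 q [ 0.01  0.22 -0.32  1.02  0.    0.31]
travel mm [ -45.9 -153.1   98.7] norm 187.8
yaw of jaw 73.03 tilt fix dr [0.0008 0.0005 0.0005]
```

View pics/o6.png

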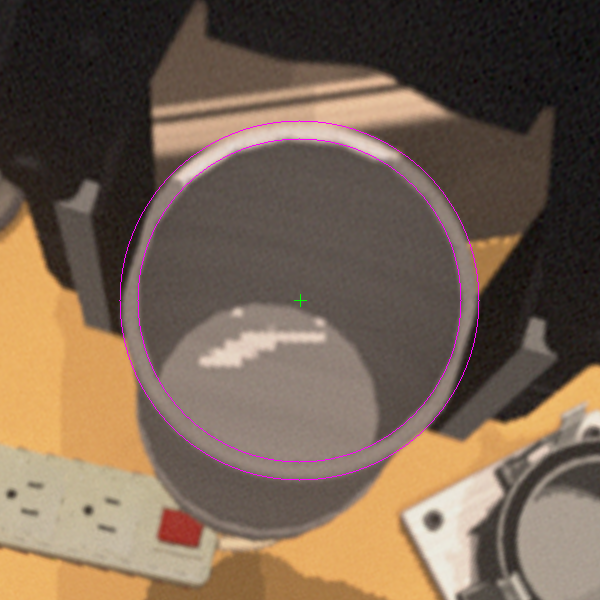

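Request:
arm_command(travel=[[-9, -30, 0], [-11, -37, 10], [-11, -37, 20], [-10, -34, 30], [-5, -15, 30]], dr=[[0, 0, 0], [0, 0, 0], [0, 0, 0], [0, 0, 0], [0, 0, 0]])

```text
time: 4.28
tcp_pos: [0.4912, -0.0763, 0.1627]
tool_rot: [0.002, 0.147, 0.989, -0.001]
contact_force: [1.4, -0.5, -1.8]
grip_width: 0.0568
```

Request:
arm_command(travel=[[0, 0, 0], [0, 0, 0]], dr=[[0, 0, 0], [0, 0, 0]])

```text
time: 4.45
tcp_pos: [0.4885, -0.0733, 0.161]
tool_rot: [-0.002, 0.147, 0.989, 0.001]
contact_force: [1.3, -0.8, -0.4]
grip_width: 0.0566
```

```bash
python3 - <<'E'
from h import *
go(.4893,-.0792,.0726,73)
snap('wrist','w5')
E
```

```text
t 4.45 tcp [ 0.4885 -0.0733  0.161 ] F [ 1.3 -0.8 -0.4] w 0.0566 q [-0.3   0.3  -0.46  0.81  0.   -0.  ]
travel mm [-2.8 -5.5 88.3] norm 88.6
yaw of jaw 73.06 tilt fix dr [ 0.0008 -0.0038  0.001 ]
```

View pics/w5.png

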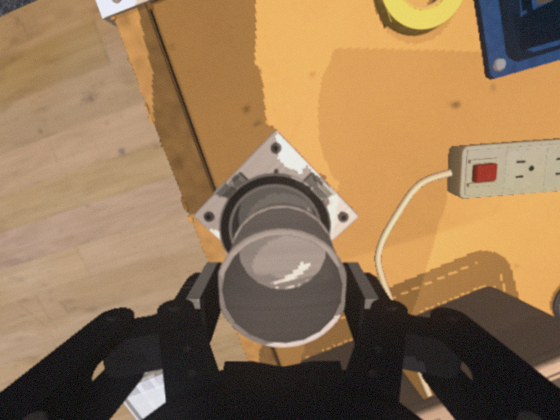

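Request:
arm_command(travel=[[-3, -5.5, 10], [0, 0, 10], [0, 0, 0], [0, 0, 0]], dr=[[0, 0, 0], [0, 0, 0], [0, 0, 0], [0, 0, 0]])

```text
time: 4.83
tcp_pos: [0.4903, -0.0796, 0.1419]
tool_rot: [-0.0, 0.147, 0.989, 0.0]
contact_force: [0.0, -1.1, -0.3]
grip_width: 0.0571
```

```bash
python3 - <<'E'
from h import *
go(.4893,-.0792,.0726,73)
snap('wrist','w6')
for f in ['w6']:
  x,y=.4893,-.0792
  a=ortho(f,x,y,.056,.075,4,'o7',[(x,y,.034),(x,y,.044)])
E
```

```text
t 4.83 tcp [ 0.4903 -0.0796  0.1419] F [ 0.  -1.1 -0.3] w 0.0571 q [-0.31  0.33 -0.48  0.76  0.   -0.02]
travel mm [ 1.   0.1 69.3] norm 69.3
yaw of jaw 73.12 tilt fix dr [ 0.0002 -0.001   0.0021]
```

View pics/o7.png

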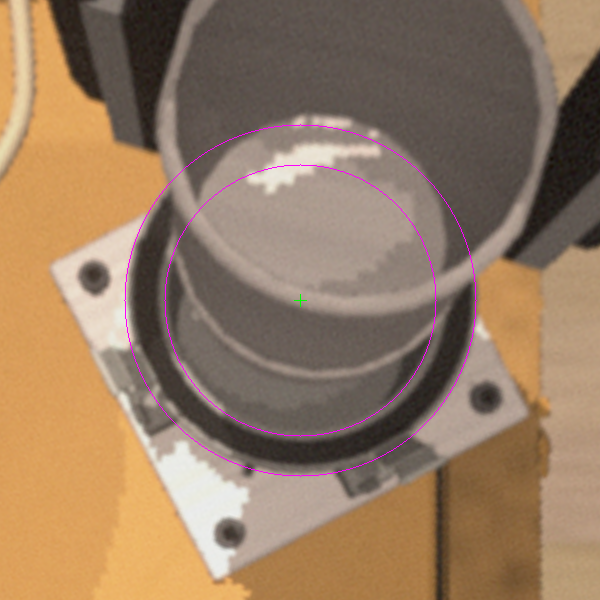

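Request:
arm_command(travel=[[0, 0, 18], [0, 0, 18], [0, 0, 15], [0, 0, 8], [0, 0, 4]], dr=[[0, 0, 0], [0, 0, 0], [0, 0, 0], [0, 0, 0], [0, 0, 0]])

```text
time: 5.3
tcp_pos: [0.4901, -0.0801, 0.0785]
tool_rot: [-0.001, 0.147, 0.989, 0.0]
contact_force: [-0.1, 0.3, -0.3]
grip_width: 0.0568
```

Request:
arm_command(travel=[[0, 0, 3], [0, 0, 2], [0, 0, 1], [0, 0, 0]], dr=[[0, 0, 0], [0, 0, 0], [0, 0, 0], [0, 0, 0]])

```text
time: 5.63
tcp_pos: [0.491, -0.0805, 0.0736]
tool_rot: [0.0, 0.147, 0.989, -0.0]
contact_force: [-1.3, 0.5, -1.4]
grip_width: 0.0567
```

```bash
python3 - <<'E'
from h import *
go(.4893,-.0792,.0716,73)
snap('wrist','w7')
E
```

```text
t 5.63 tcp [ 0.491  -0.0805  0.0736] F [-1.3  0.5 -1.4] w 0.0567 q [-0.31  0.42 -0.55  0.59 -0.   -0.02]
travel mm [2.  0.8 2. ] norm 2.9
yaw of jaw 73.05 tilt fix dr [-0.      0.0008  0.0009]
```

View pics/w7.png

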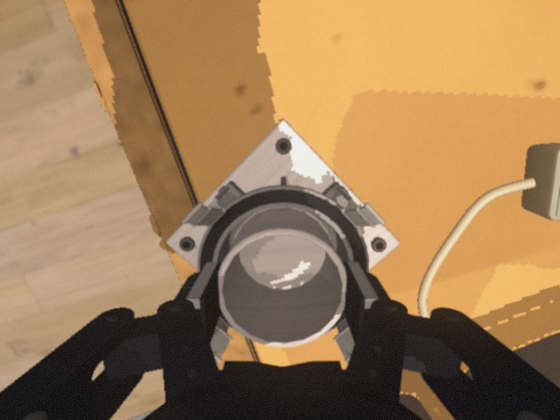

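Request:
arm_command(travel=[[1, 0.5, 2], [0, 0, 1], [0, 0, 0]], dr=[[0, 0, 0], [0, 0, 0], [0, 0, 0]])

```text
time: 5.93
tcp_pos: [0.4905, -0.0799, 0.0715]
tool_rot: [0.001, 0.147, 0.989, -0.0]
contact_force: [-2.0, 0.4, 9.2]
grip_width: 0.0568
```

Request:
arm_command(travel=[[0, 0, 0], [0, 0, 0], [0, 0, 0], [0, 0, 0]], dr=[[0, 0, 0], [0, 0, 0], [0, 0, 0], [0, 0, 0]], gripper=0.75)

```text
time: 6.27
tcp_pos: [0.4897, -0.0796, 0.0701]
tool_rot: [-0.0, 0.147, 0.989, -0.0]
contact_force: [-0.2, -1.0, 0.2]
grip_width: 0.0745
```

```bash
python3 - <<'E'
from h import *
go(.4893,-.0792,.0716,73)
snap('wrist','w8')
x,y=.4893,-.0792
a=ortho('w8',x,y,.074,.075,4,'o8',[(x,y,.030),(x,y,.027)])
E
```

```text
t 6.27 tcp [ 0.4897 -0.0796  0.0701] F [-0.2 -1.   0.2] w 0.0745 q [-0.31  0.43 -0.56  0.59 -0.   -0.01]
travel mm [ 0.5  0.3 -1.5] norm 1.6
yaw of jaw 73.05 tilt fix dr [-0.     -0.0001  0.0009]
```

View pics/o8.png

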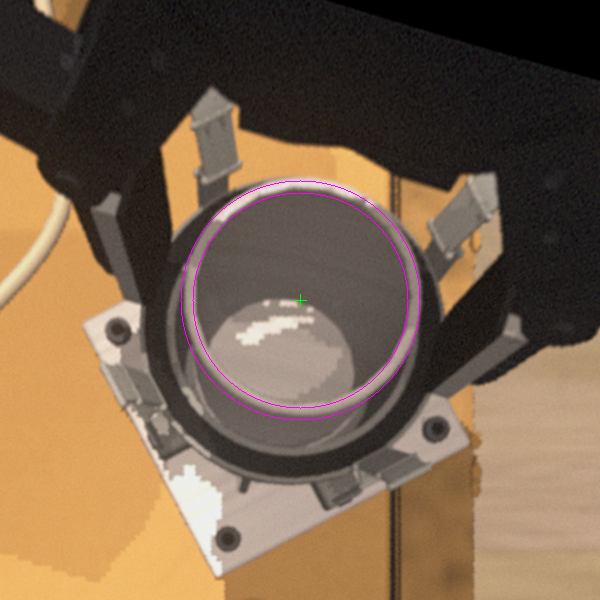

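Request:
arm_command(travel=[[0, 0, -15], [0, 0, -35], [0, 0, -40], [9, 16, -35], [16, 30, -10]], dr=[[0, 0, 0], [0, 0, 0], [0, 0, 0], [0, 0, 0], [0, 0, 0]], gripper=1)

```text
time: 6.73
tcp_pos: [0.4831, -0.0306, 0.2104]
tool_rot: [0.005, 0.15, 0.989, -0.001]
contact_force: [1.9, 0.6, -0.1]
grip_width: 0.085
```

Request:
arm_command(travel=[[18, 34, 0], [18, 34, 0], [18, 34, 0], [18, 34, 0], [18, 34, 0]], dr=[[0, 0, 0], [0, 0, 0], [0, 0, 0], [0, 0, 0], [0, 0, 0]])

```text
time: 7.15
tcp_pos: [0.442, 0.1621, 0.2052]
tool_rot: [0.0, 0.148, 0.989, 0.0]
contact_force: [0.7, 1.1, 0.2]
grip_width: 0.0854
```

Request:
arm_command(travel=[[18, 34, 0], [18, 34, 0], [18, 34, 0], [18, 34, 0], [0, 0, 0]], dr=[[0, 0, 0], [0, 0, 0], [0, 0, 0], [0, 0, 0], [0, 0, 0]])

```text
time: 7.57
tcp_pos: [0.412, 0.3173, 0.2052]
tool_rot: [-0.0, 0.144, 0.99, 0.002]
contact_force: [-0.3, -0.2, 0.0]
grip_width: 0.0851
```

Request:
arm_command(travel=[[0, 0, 0], [0, 0, 0]], dr=[[0, 0, 0], [0, 0, 0]])

```text
time: 7.73
tcp_pos: [0.4131, 0.3113, 0.2048]
tool_rot: [-0.0, 0.147, 0.989, -0.001]
contact_force: [-0.6, -1.5, 0.4]
grip_width: 0.085
```

```bash
python3 - <<'E'
from h import *
go(.414,.312,.1,73)
snap('wrist','w9')
x,y=.414,.312
a=ortho('w9',x,y,.068,.05,5,'o9',[(x,y,.0235),(x,y,.0205)])
E
```

```text
t 7.73 tcp [0.4131 0.3113 0.2048] F [-0.6 -1.5  0.4] w 0.085 q [ 0.5   0.3  -0.34  0.93 -0.    0.8 ]
travel mm [ -0.6   1.1 104.8] norm 104.8
yaw of jaw 73.09 tilt fix dr [-0.0011 -0.0003  0.0015]
```

View pics/o9.png

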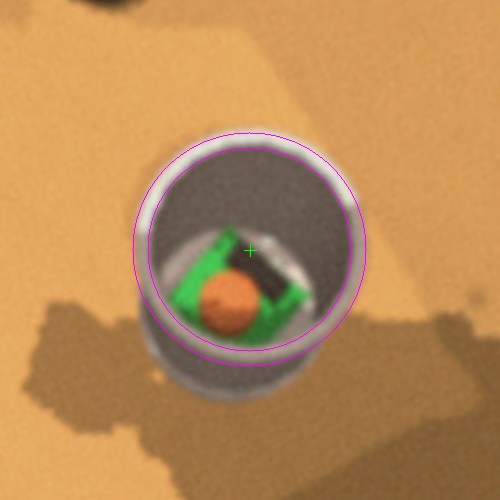

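View pics/w9.png

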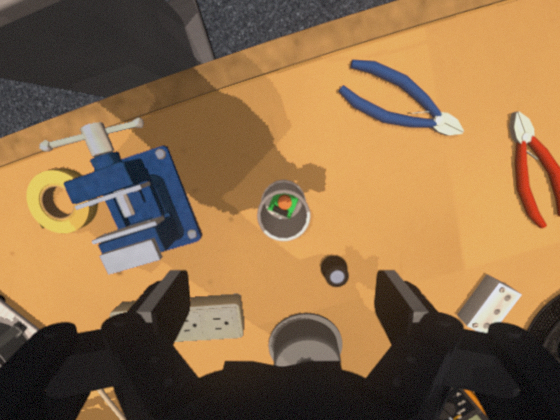

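Request:
arm_command(travel=[[0, 1, 25], [0, 0, 35], [0, 0, 35], [0, 0, 27], [0, 0, 15]], dr=[[0, 0, 0], [0, 0, 0], [0, 0, 0], [0, 0, 0], [0, 0, 0]])

```text
time: 8.2
tcp_pos: [0.4125, 0.3097, 0.0652]
tool_rot: [-0.002, 0.149, 0.989, -0.001]
contact_force: [0.1, 0.1, -0.2]
grip_width: 0.0854
```

Request:
arm_command(travel=[[0, 0, 0], [0, 0, 0]], dr=[[0, 0, 0], [0, 0, 0]])

```text
time: 8.37
tcp_pos: [0.4138, 0.3109, 0.0678]
tool_rot: [-0.001, 0.149, 0.989, -0.001]
contact_force: [0.8, -0.1, 0.3]
grip_width: 0.0855
```

Request:
arm_command(travel=[[0, 0, 0], [0, 0, 0], [0, 0, 0], [0, 0, 0], [0, 0, 0]], dr=[[0, 0, 0], [0, 0, 0], [0, 0, 0], [0, 0, 0], [0, 0, 0]], gripper=-1, newtons=40)

```text
time: 8.78
tcp_pos: [0.4149, 0.3129, 0.0699]
tool_rot: [0.001, 0.147, 0.989, 0.001]
contact_force: [-0.1, -1.8, 7.1]
grip_width: 0.0429
```

```bash
python3 - <<'E'
from h import *
go(.414,.312,.068,73)
snap('wrist','w10');snap('scene','s10');crop('s10',260,190,350,260,8,'s10c')
E
```

```text
t 8.78 tcp [0.4149 0.3129 0.0699] F [-0.1 -1.8  7.1] w 0.0429 q [ 0.5   0.46 -0.5   0.61 -0.    0.8 ]
travel mm [ 0.6 -1.1  1.9] norm 2.2
yaw of jaw 73.05 tilt fix dr [0.0015 0.0024 0.0008]
```

View pics/w10.png

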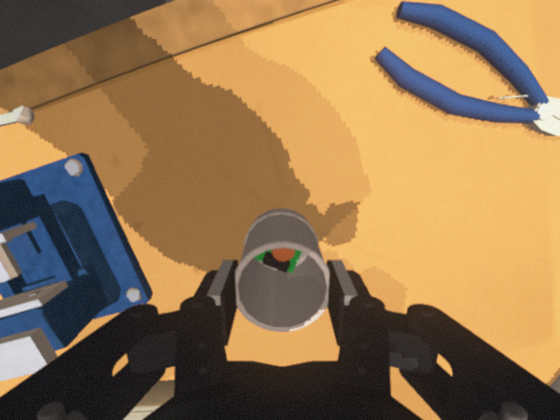

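View pics/s10c.png

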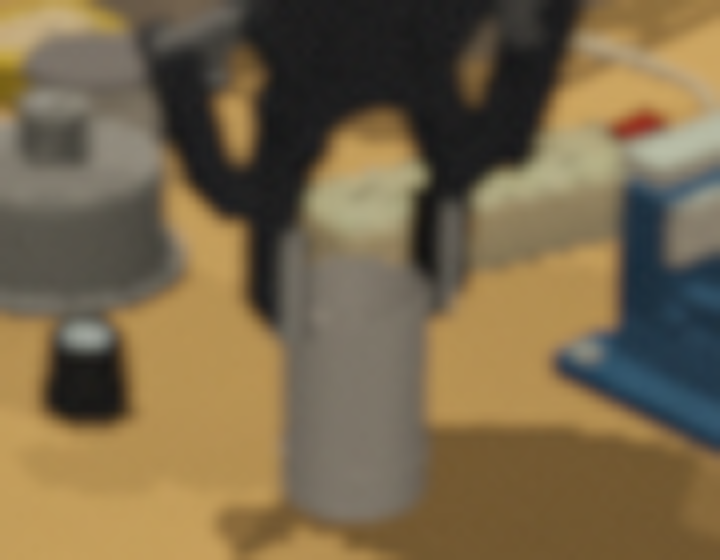

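Request:
arm_command(travel=[[0, 0, -10], [0, 0, -25], [0, 0, -38], [0, 0, -40], [-8, -15, -35]], dr=[[0, 0, 0], [0, 0, 0], [0, 0, 0], [0, 0, 0], [0, 0, 0]])

```text
time: 9.3
tcp_pos: [0.4168, 0.2976, 0.2194]
tool_rot: [0.0, 0.146, 0.989, 0.001]
contact_force: [1.8, 0.6, -0.1]
grip_width: 0.0426
```

Request:
arm_command(travel=[[-16, -30, -5], [-18, -34, 0], [-18, -34, 0], [-18, -34, 0], [-18, -34, 0]], dr=[[0, 0, 0], [0, 0, 0], [0, 0, 0], [0, 0, 0], [0, 0, 0]])

```text
time: 9.72
tcp_pos: [0.4528, 0.11, 0.2224]
tool_rot: [0.001, 0.147, 0.989, 0.0]
contact_force: [1.6, 1.4, -0.9]
grip_width: 0.0426
```

Request:
arm_command(travel=[[-18, -34, 0], [-18, -34, 0], [-18, -34, 0], [-18, -34, 0], [-18, -34, 0]], dr=[[0, 0, 0], [0, 0, 0], [0, 0, 0], [0, 0, 0], [0, 0, 0]])

```text
time: 10.13
tcp_pos: [0.4894, -0.0792, 0.2223]
tool_rot: [0.001, 0.147, 0.989, 0.0]
contact_force: [1.2, -0.1, -1.0]
grip_width: 0.043
```

Request:
arm_command(travel=[[0, 0, 0], [0, 0, 0]], dr=[[0, 0, 0], [0, 0, 0]])

```text
time: 10.3
tcp_pos: [0.4896, -0.0792, 0.2218]
tool_rot: [0.0, 0.149, 0.989, 0.0]
contact_force: [0.0, 0.2, -0.9]
grip_width: 0.0426
```

```bash
python3 - <<'E'
from h import *
go(.4895,-.0794,.16,73)
snap('wrist','w11')
s=sensors.read_state()['tcp_pos']
x,y=.4895,-.0794
a=ortho('w11',x,y,.074,.05,6,None,[(x,y,.030),(x,y,.027)])
b=ortho('w11',s[0],s[1],s[2]-.002,.05,6,None,[(s[0],s[1],.0235)])
cv2.imwrite('pics/o11.png',cv2.resize(np.hstack([a,b]),None,fx=.66,fy=.66))
E
```

```text
t 10.3 tcp [ 0.4896 -0.0792  0.2218] F [ 0.   0.2 -0.9] w 0.0426 q [-0.31  0.24 -0.37  0.96  0.   -0.01]
travel mm [ 0.1 -0.2 61.8] norm 61.8
yaw of jaw 72.82 tilt fix dr [ 0.0003  0.0007 -0.0031]
```

View pics/o11.png

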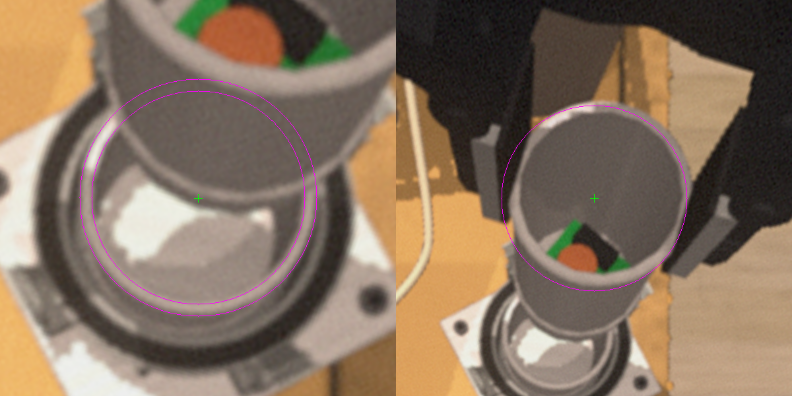

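```bash
python3 - <<'E'
from h import *
x,y=.4149,.3129
L=[ortho('w10',x,y,.068,.04,7,None,[(x,y,.0235)])]
x,y,z=.4896,-.0792,.2218
L+=[ortho('w11',x,y,z-.002,.04,7,None,[(x,y,.0235)]),ortho('w11',x,y,z-.008,.04,7,None,[(x,y,.0235)])]
cv2.imwrite('pics/o12.png',cv2.resize(np.hstack(L),None,fx=.47,fy=.47))
E
```

```text
(no output)
```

View pics/o12.png

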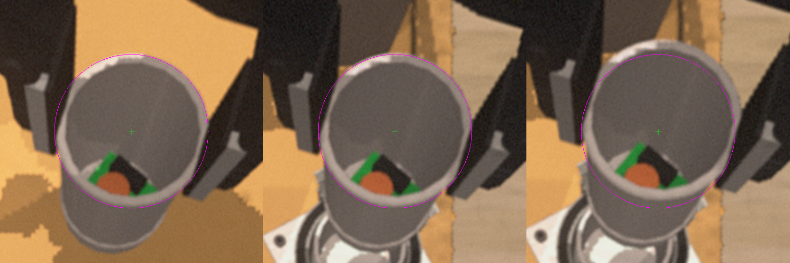

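Request:
arm_command(travel=[[1, 0.5, 20], [0, 0, 30], [0, 0, 25], [0, 0, 18], [0, 0, 12]], dr=[[0, 0, 0], [0, 0, 0], [0, 0, 0], [0, 0, 0], [0, 0, 0]])

```text
time: 10.77
tcp_pos: [0.4873, -0.0746, 0.1148]
tool_rot: [-0.001, 0.146, 0.989, 0.0]
contact_force: [0.6, -0.5, -1.4]
grip_width: 0.0425
```

Request:
arm_command(travel=[[0, 0, 9], [0, 0, 6], [0, 0, 4], [0, 0, 2], [0, 0, 0]], dr=[[0, 0, 0], [0, 0, 0], [0, 0, 0], [0, 0, 0], [0, 0, 0]])

```text
time: 11.18
tcp_pos: [0.4887, -0.0764, 0.0954]
tool_rot: [0.0, 0.147, 0.989, 0.0]
contact_force: [0.1, 0.8, -0.7]
grip_width: 0.0423
```

```bash
python3 - <<'E'
from h import *
go(.489,-.0785,.0909,73)
snap('wrist','w12')
E
```

```text
t 11.18 tcp [ 0.4887 -0.0764  0.0954] F [ 0.1  0.8 -0.7] w 0.0423 q [-0.3   0.39 -0.54  0.65  0.   -0.01]
travel mm [-0.9 -2.   4.5] norm 5.0
yaw of jaw 73.08 tilt fix dr [0.0001 0.0001 0.0014]
```

View pics/w12.png

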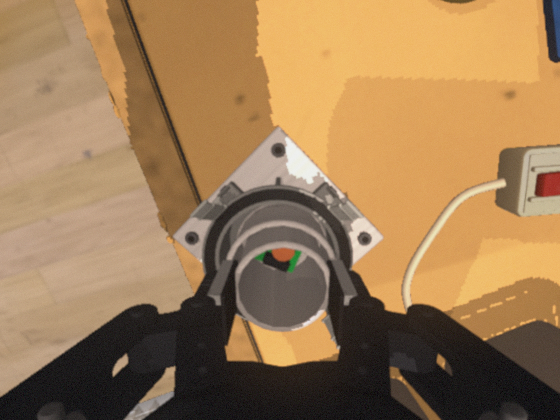

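Inside the large can; 2 mm off in y, correct and lower the last bit.

Request:
arm_command(travel=[[-0.5, -2, 1.5], [0, 0, 2], [0, 0, 1.5], [0, 0, 0], [0, 0, 0]], dr=[[0, 0, 0], [0, 0, 0], [0, 0, 0], [0, 0, 0], [0, 0, 0]])

```text
time: 11.65
tcp_pos: [0.489, -0.0791, 0.0909]
tool_rot: [0.001, 0.148, 0.989, -0.0]
contact_force: [-1.6, 0.3, 5.1]
grip_width: 0.0426
```

Request:
arm_command(travel=[[0, 0, 0], [0, 0, 0], [0, 0, 0], [0, 0, 0]], dr=[[0, 0, 0], [0, 0, 0], [0, 0, 0], [0, 0, 0]], gripper=0.5)

```text
time: 11.98
tcp_pos: [0.4884, -0.0787, 0.0901]
tool_rot: [-0.0, 0.147, 0.989, 0.0]
contact_force: [0.5, -0.1, -0.8]
grip_width: 0.0639
```

Request:
arm_command(travel=[[0, 0, -12], [0, 0, -25], [0, 0, -25], [0, 0, 0], [0, 0, 0]], dr=[[0, 0, 0], [0, 0, 0], [0, 0, 0], [0, 0, 0], [0, 0, 0]])

```text
time: 12.4
tcp_pos: [0.4897, -0.0791, 0.1534]
tool_rot: [0.002, 0.147, 0.989, -0.0]
contact_force: [-0.9, -0.5, -1.5]
grip_width: 0.0645
```

```bash
python3 - <<'E'
from h import *
go(.489,-.0785,.0909,73)
snap('wrist','w13')
x,y=.489,-.0795
L=[ortho('w13',x,y,.089,.05,6,None,[(x,y,.0235),(x,y,.0205)]),ortho('w13',x,y,.074,.05,6,None,[(x,y,.030)])]
cv2.imwrite('pics/o13.png',cv2.resize(np.hstack(L),None,fx=.66,fy=.66))
E
```

```text
t 12.4 tcp [ 0.4897 -0.0791  0.1534] F [-0.9 -0.5 -1.5] w 0.0645 q [-0.31  0.31 -0.47  0.79  0.   -0.01]
travel mm [ 1.   0.3 62.5] norm 62.5
yaw of jaw 73.05 tilt fix dr [-0.      0.0033  0.001 ]
```

View pics/w13.png

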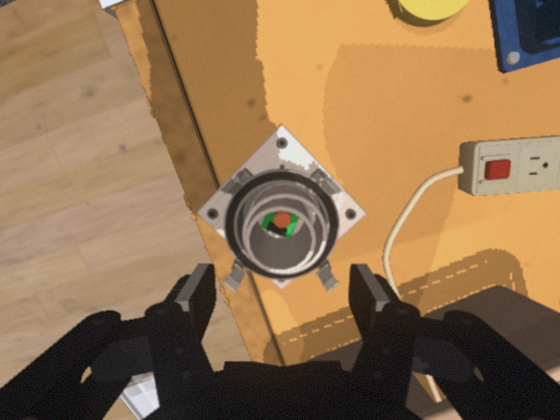

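View pics/o13.png

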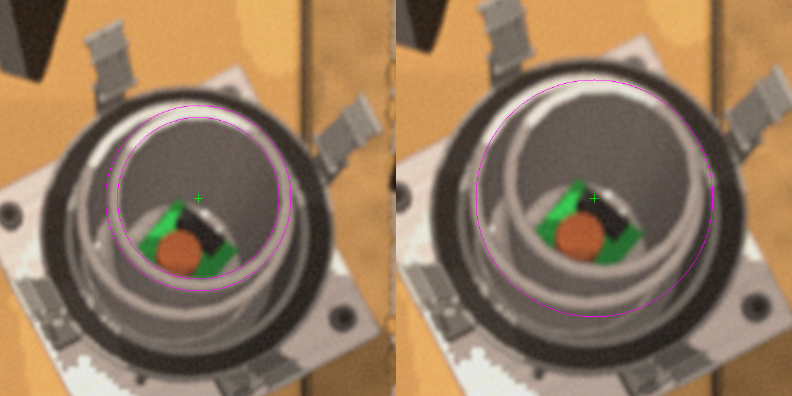

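```bash
python3 - <<'E'
from h import *
x,y=.4893,-.0792
a=ortho('w13',x,y,.056,.06,5,None,[(x,y,.044),(x,y,.034)])
b=ortho('w13',x,y,.064,.06,5,None,[(x,y,.042)])
for k in range(4):
  for t,col in((28+90*k,(0,255,255)),):
    t=np.radians(t); p=lambda r:(int((.06-r*np.sin(t))*5000),int((.06-r*np.cos(t))*5000)); cv2.line(b,p(.036),p(.05),col,1)
cv2.imwrite('pics/o14.png',cv2.resize(np.hstack([a,b]),(800,400)))
E
```

```text
(no output)
```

View pics/o14.png

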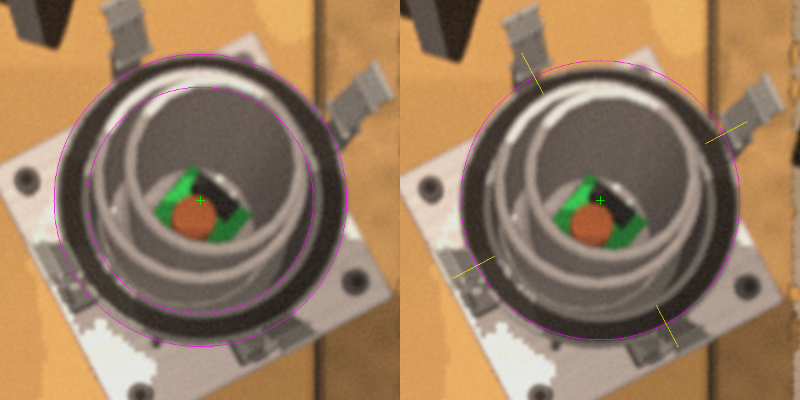

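```bash
python3 - <<'E'
from h import *
P=cloud(load('top0')); c=load('top0')
for u in range(290,400,12):
  print([tuple(P[v,u].round(3)) for v in (110,135,150,160,170)])
E
```

```text
[(np.float64(0.852), np.float64(0.143), np.float64(0.076)), (np.float64(0.797), np.float64(0.162), np.float64(0.005)), (np.float64(0.744), np.float64(0.182), np.float64(0.02)), (np.float64(0.712), np.float64(0.194), np.float64(0.019)), (np.float64(0.676), np.float64(0.208), np.float64(0.035))]
[(np.float64(0.852), np.float64(0.101), np.float64(0.042)), (np.float64(0.74), np.float64(0.147), np.float64(0.133)), (np.float64(0.736), np.float64(0.143), np.float64(0.002)), (np.float64(0.707), np.float64(0.154), np.float64(-0.008)), (np.float64(0.673), np.float64(0.167), np.float64(-0.0))]
[(np.float64(0.805), np.float64(0.083), np.float64(0.131)), (np.float64(0.752), np.float64(0.099), np.float64(0.061)), (np.float64(0.691), np.float64(0.125), np.float64(0.105)), (np.float64(0.653), np.float64(0.141), np.float64(0.133)), (np.float64(0.659), np.float64(0.131), np.float64(0.005))]
[(np.float64(0.801), np.float64(0.043), np.float64(0.108)), (np.float64(0.703), np.float64(0.086), np.float64(0.17)), (np.float64(0.677), np.float64(0.092), np.float64(0.111)), (np.float64(0.678), np.float64(0.081)
[... 1178 characters left out ...]
float64(-0.065), np.float64(0.006)), (np.float64(0.593), np.float64(-0.053), np.float64(0.001))]
[(np.float64(0.732), np.float64(-0.13), np.float64(0.124)), (np.float64(0.671), np.float64(-0.114), np.float64(0.073)), (np.float64(0.643), np.float64(-0.117), np.float64(-0.001)), (np.float64(0.611), np.float64(-0.104), np.float64(-0.0)), (np.float64(0.58), np.float64(-0.091), np.float64(-0.002))]
[(np.float64(0.772), np.float64(-0.224), np.float64(-0.034)), (np.float64(0.69), np.float64(-0.19), np.float64(-0.042)), (np.float64(0.631), np.float64(-0.157), np.float64(-0.005)), (np.float64(0.598), np.float64(-0.142), np.float64(-0.002)), (np.float64(0.568), np.float64(-0.131), np.float64(-0.009))]
```

Request:
arm_command(travel=[[0, 10, -25], [0, 30, -15], [0, 40, 0], [0, 40, 0], [0, 40, 0]], dr=[[0, 0, 0], [0, 0, 0], [0, 0, 0], [0, 0, 0], [0, 0, 0]])

```text
time: 12.87
tcp_pos: [0.5348, 0.0757, 0.1912]
tool_rot: [-0.001, 0.148, 0.989, -0.0]
contact_force: [1.0, -0.1, 0.0]
grip_width: 0.0641
```

Request:
arm_command(travel=[[0, 40, 0], [0, 40, 0], [0, 40, 0], [0, 40, 0], [0, 30, 0]], dr=[[0, 0, 0], [0, 0, 0], [0, 0, 0], [0, 0, 0], [0, 0, 0]])

```text
time: 13.28
tcp_pos: [0.59, 0.2591, 0.1902]
tool_rot: [-0.001, 0.146, 0.989, -0.0]
contact_force: [0.1, -0.2, -0.1]
grip_width: 0.0642
```

Request:
arm_command(travel=[[0, 20, 0], [0, 0, 0], [0, 0, 0], [0, 0, 0]], dr=[[0, 0, 0], [0, 0, 0], [0, 0, 0], [0, 0, 0]])

```text
time: 13.62
tcp_pos: [0.5954, 0.2744, 0.1907]
tool_rot: [-0.001, 0.147, 0.989, -0.001]
contact_force: [0.1, -0.0, 0.4]
grip_width: 0.0639
```

```bash
python3 - <<'E'
from h import *
go(.5995,.285,.1,73)
snap('wrist','w14')
x,y=.5995,.285
L=[ortho('w14',x,y,.06,.05,6,None,[(x,y,.012)]),ortho('w14',x,y,.040,.05,6,None,[(x,y,.039)])]
cv2.imwrite('pics/o15.png',cv2.resize(np.hstack(L),None,fx=.66,fy=.66))
E
```

```text
t 13.62 tcp [0.5954 0.2744 0.1907] F [ 0.1 -0.   0.4] w 0.0639 q [ 0.32  0.56  0.03  1.05 -0.    0.62]
travel mm [-1.  11.5 90.7] norm 91.4
yaw of jaw 73.04 tilt fix dr [-0.002  -0.0021  0.0007]
```

View pics/o15.png

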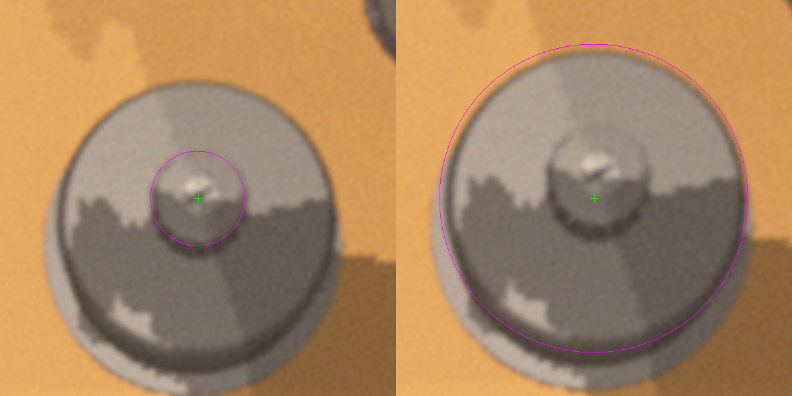

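View pics/w14.png

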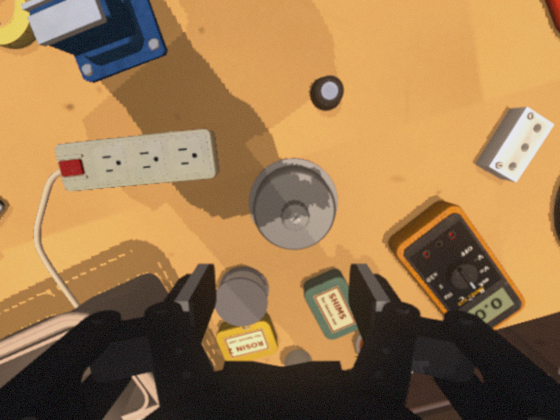

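Request:
arm_command(travel=[[-1, 11.5, 15], [0, 0, 35], [0, 0, 35], [0, 0, 25], [0, 0, 15]], dr=[[0, 0, 0], [0, 0, 0], [0, 0, 0], [0, 0, 0], [0, 0, 0]])

```text
time: 14.08
tcp_pos: [0.5984, 0.2835, 0.0636]
tool_rot: [-0.002, 0.148, 0.989, -0.001]
contact_force: [-0.3, 0.0, 0.2]
grip_width: 0.0644
```

Request:
arm_command(travel=[[0, 0, 8], [0, 0, 0], [0, 0, 0]], dr=[[0, 0, 0], [0, 0, 0], [0, 0, 0]])

```text
time: 14.33
tcp_pos: [0.601, 0.2852, 0.0597]
tool_rot: [0.0, 0.148, 0.989, 0.0]
contact_force: [0.9, -0.3, 0.6]
grip_width: 0.0639
```

```bash
python3 - <<'E'
from h import *
go(.5997,.285,.056,73)
snap('wrist','w15')
x,y=.5997,.285
cv2.imwrite('pics/o16.png',ortho('w15',x,y,.06,.05,5,None,[(x,y,.012)]))
E
```

```text
t 14.33 tcp [0.601  0.2852 0.0597] F [ 0.9 -0.3  0.6] w 0.0639 q [ 0.33  0.69 -0.09  0.79 -0.    0.63]
travel mm [ 1.2 -0.5  3.7] norm 4.0
yaw of jaw 72.98 tilt fix dr [ 0.0001  0.0002 -0.0003]
```

View pics/o16.png

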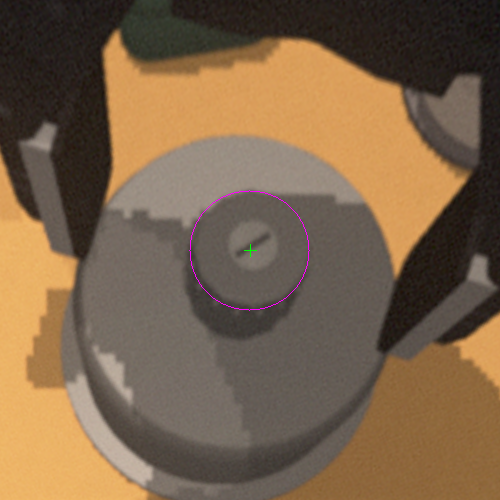

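View pics/w15.png

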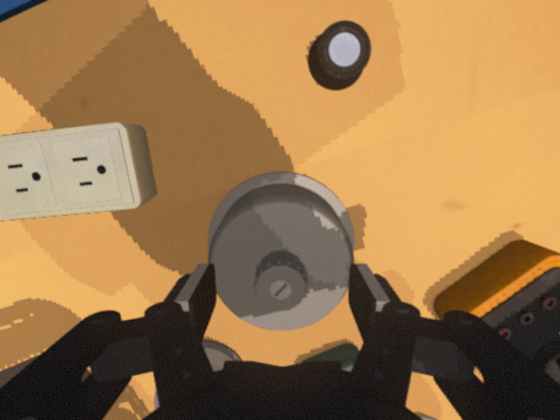

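Request:
arm_command(travel=[[0.5, 0, 3], [0, 0, 0], [0, 0, 0], [0, 0, 0], [0, 0, 0]], dr=[[0, 0, 0], [0, 0, 0], [0, 0, 0], [0, 0, 0], [0, 0, 0]], gripper=-1, newtons=100)

```text
time: 14.8
tcp_pos: [0.6007, 0.2862, 0.0575]
tool_rot: [0.001, 0.147, 0.989, 0.0]
contact_force: [-0.8, -1.0, 5.2]
grip_width: 0.0203
```

Request:
arm_command(travel=[[0, 0, 0], [0, 0, 0]], dr=[[0, 0, 0], [0, 0, 0]])

```text
time: 14.97
tcp_pos: [0.6006, 0.2862, 0.0575]
tool_rot: [0.001, 0.147, 0.989, 0.0]
contact_force: [-1.9, -0.9, 6.7]
grip_width: 0.0203
```

```bash
python3 - <<'E'
from h import *
go(.6005,.285,.057,73)
snap('wrist','w16');snap('scene','s16');crop('s16',230,170,330,245,8,'s16c')
E
```

```text
t 14.97 tcp [0.6006 0.2862 0.0575] F [-1.9 -0.9  6.7] w 0.0203 q [ 0.33  0.7  -0.09  0.78 -0.    0.63]
travel mm [-0.2 -1.2  0.5] norm 1.3
yaw of jaw 73.06 tilt fix dr [0.0005 0.0013 0.001 ]
```

View pics/w16.png

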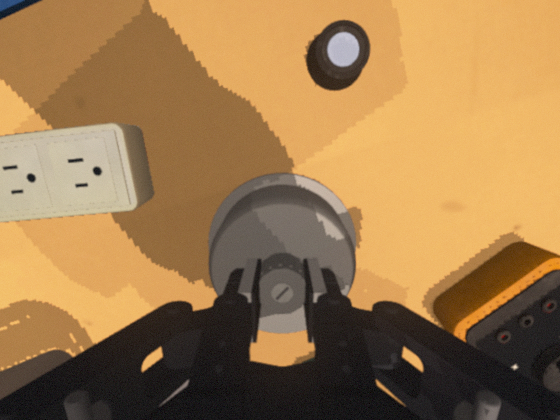

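View pics/s16c.png

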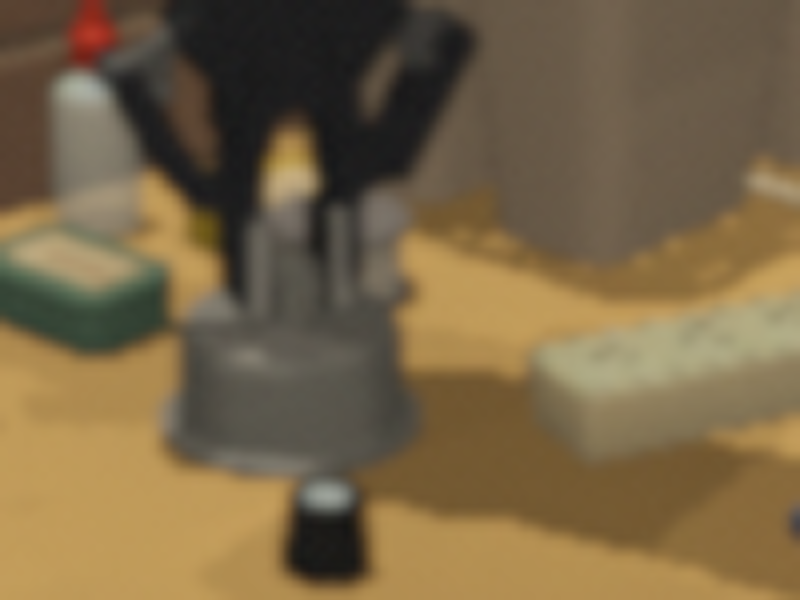

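Request:
arm_command(travel=[[0, 0, -8], [0, 0, -20], [0, 0, -35], [0, 0, -38], [0, -5, -38]], dr=[[0, 0, 0], [0, 0, 0], [0, 0, 0], [0, 0, 0], [0, 0, 0]])

```text
time: 15.48
tcp_pos: [0.5981, 0.2818, 0.1964]
tool_rot: [-0.001, 0.147, 0.989, 0.0]
contact_force: [0.7, 0.3, -0.1]
grip_width: 0.0205
```

Request:
arm_command(travel=[[8, -20, -30], [10, -32, -8], [10, -38, 0], [5, -38, 0], [0, -38, 0]], dr=[[0, 0, 0], [0, 0, 0], [0, 0, 0], [0, 0, 0], [0, 0, 0]])

```text
time: 15.9
tcp_pos: [0.5168, 0.1314, 0.2339]
tool_rot: [0.0, 0.146, 0.989, 0.0]
contact_force: [0.3, -1.7, -1.8]
grip_width: 0.0203
```

Request:
arm_command(travel=[[0, -38, 0], [-3, -38, 0], [-10, -38, 0], [-10, -38, 0], [-8, -30, 0]], dr=[[0, 0, 0], [0, 0, 0], [0, 0, 0], [0, 0, 0], [0, 0, 0]])

```text
time: 16.32
tcp_pos: [0.4948, -0.0534, 0.2339]
tool_rot: [0.001, 0.148, 0.989, -0.0]
contact_force: [0.7, 0.1, -1.4]
grip_width: 0.0203
```

Request:
arm_command(travel=[[0, 0, 0], [0, 0, 0]], dr=[[0, 0, 0], [0, 0, 0]])

```text
time: 16.48
tcp_pos: [0.4953, -0.0525, 0.2336]
tool_rot: [0.0, 0.149, 0.989, 0.0]
contact_force: [-0.2, 0.2, -1.1]
grip_width: 0.0203
```

```bash
python3 - <<'E'
from h import *
go(.4895,-.079,.16,73)
snap('wrist','w17')
E
```

```text
t 16.48 tcp [ 0.4953 -0.0525  0.2336] F [-0.2  0.2 -1.1] w 0.0203 q [-0.25  0.24 -0.34  0.99  0.    0.05]
travel mm [ -2.3 -27.1  73.6] norm 78.4
yaw of jaw 72.85 tilt fix dr [ 0.0004  0.0003 -0.0026]
```

View pics/w17.png

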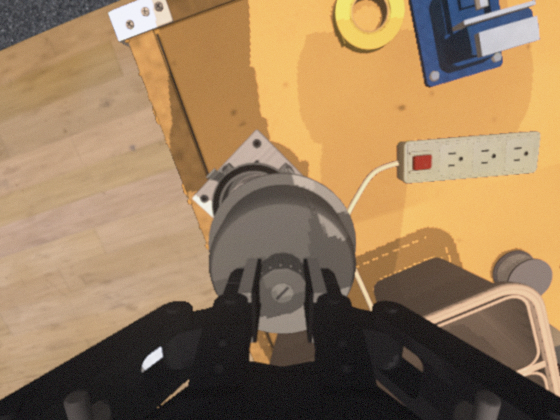

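```bash
python3 - <<'E'
from h import *
x,y,z=.4953,-.0525,.2336
L=[ortho('w17',x,y,z+.0025,.05,6,None,[(x,y,.012)]),ortho('w17',x,y,z-.0535,.05,6,None,[(x,y,.046)])]
cv2.imwrite('pics/o17.png',cv2.resize(np.hstack(L),None,fx=.66,fy=.66))
x,y,z=.6006,.2862,.0575
L=[ortho('w16',x,y,z+.0025,.05,6,None,[(x,y,.012)]),ortho('w16',x,y,z-.0535,.05,6,None,[(x,y,.046)])]
cv2.imwrite('pics/o18.png',cv2.resize(np.hstack(L),None,fx=.66,fy=.66))
E
```

```text
(no output)
```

View pics/o17.png

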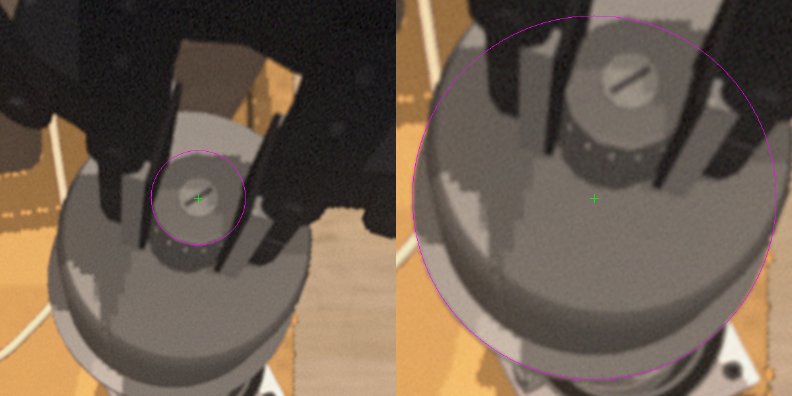

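View pics/o18.png

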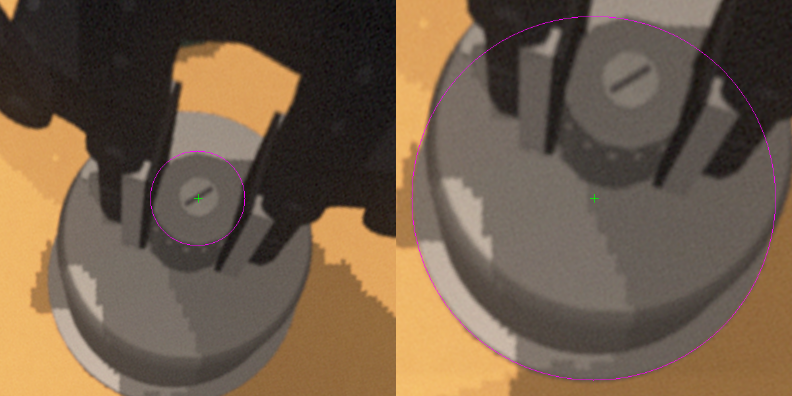

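Request:
arm_command(travel=[[-1, -10, 10], [-1, -10, 20], [-0.5, -7, 20], [0, 0, 12], [0, 0, 5]], dr=[[0, 0, 0], [0, 0, 0], [0, 0, 0], [0, 0, 0], [0, 0, 0]])

```text
time: 16.95
tcp_pos: [0.4882, -0.0766, 0.1637]
tool_rot: [-0.002, 0.147, 0.989, 0.0]
contact_force: [-0.4, 0.9, -0.1]
grip_width: 0.0202
```

Request:
arm_command(travel=[[0, 0, 0], [0, 0, 0], [0, 0, 0]], dr=[[0, 0, 0], [0, 0, 0], [0, 0, 0]])

```text
time: 17.2
tcp_pos: [0.4905, -0.0773, 0.1669]
tool_rot: [0.001, 0.147, 0.989, -0.0]
contact_force: [0.4, 0.2, -0.8]
grip_width: 0.0203
```

```bash
python3 - <<'E'
from h import *
go(.4895,-.079,.1275,73)
snap('wrist','w18')
x,y=.4895,-.079
cv2.imwrite('pics/o19.png',ortho('w18',x,y,.004,.075,4,None,[(x,y,.054*2**.5)]))
E
```

```text
t 17.2 tcp [ 0.4905 -0.0773  0.1669] F [ 0.4  0.2 -0.8] w 0.0203 q [-0.3   0.3  -0.45  0.82 -0.   -0.01]
travel mm [ 0.5 -2.  39.4] norm 39.4
yaw of jaw 73.12 tilt fix dr [-0.      0.0013  0.002 ]
```

View pics/w18.png

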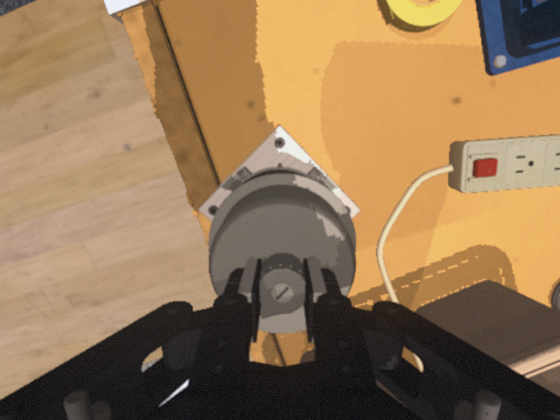

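Correct y by −2 mm, descend to near the lead-ins.

Request:
arm_command(travel=[[0.5, -2, 8], [0, 0, 10], [0, 0, 8], [0, 0, 4], [0, 0, 2]], dr=[[0, 0, 0], [0, 0, 0], [0, 0, 0], [0, 0, 0], [0, 0, 0]])

```text
time: 17.67
tcp_pos: [0.488, -0.0791, 0.1329]
tool_rot: [-0.001, 0.147, 0.989, 0.0]
contact_force: [0.0, -0.0, -0.1]
grip_width: 0.0202
```

Request:
arm_command(travel=[[0, 0, 2], [0, 0, 0], [0, 0, 0]], dr=[[0, 0, 0], [0, 0, 0], [0, 0, 0]])

```text
time: 17.92
tcp_pos: [0.4889, -0.0794, 0.1322]
tool_rot: [0.0, 0.147, 0.989, -0.0]
contact_force: [-0.7, -0.6, -1.1]
grip_width: 0.0204
```

```bash
python3 - <<'E'
from h import *
go(.4895,-.079,.1275,73)
snap('wrist','w19');crop('w19',180,110,390,340,3,'w19c');snap('scene','s19');crop('s19',340,150,430,220,8,'s19c')
E
```

```text
t 17.92 tcp [ 0.4889 -0.0794  0.1322] F [-0.7 -0.6 -1.1] w 0.0204 q [-0.31  0.34 -0.5   0.74  0.   -0.01]
travel mm [-0.4  0.5  4.7] norm 4.8
yaw of jaw 73.05 tilt fix dr [0.     0.0001 0.0009]
```

View pics/w19.png

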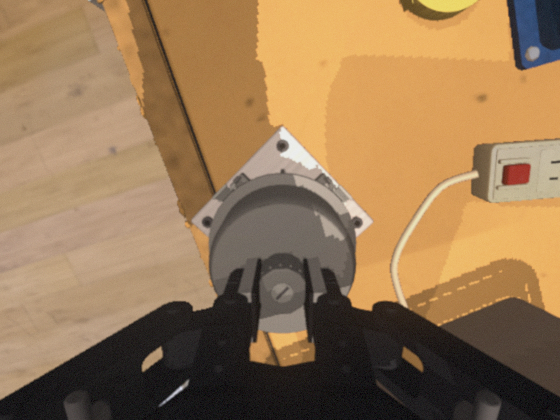

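View pics/s19c.png

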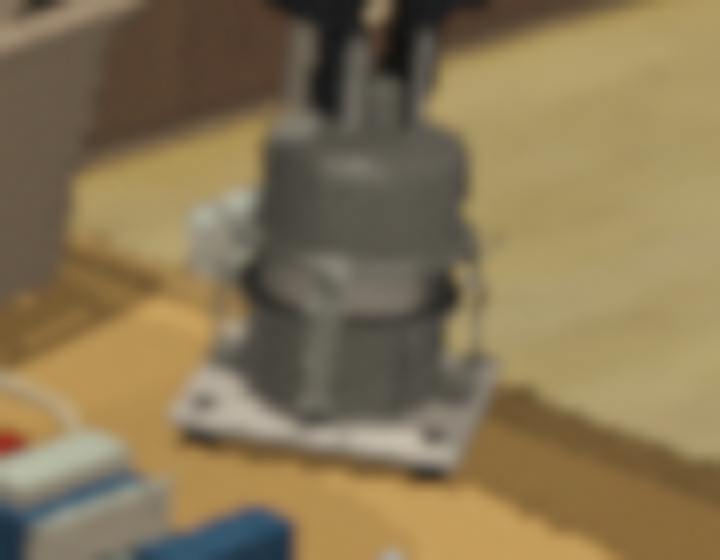

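Request:
arm_command(travel=[[0, 0.5, 2], [0, 0, 2], [0, 0, 2], [0, 0, 1.5], [0, 0, 0]], dr=[[0, 0, 0], [0, 0, 0], [0, 0, 0], [0, 0, 0], [0, 0, 0]])

```text
time: 18.43
tcp_pos: [0.4894, -0.0791, 0.1248]
tool_rot: [0.0, 0.147, 0.989, -0.0]
contact_force: [1.2, -0.8, 0.8]
grip_width: 0.0205
```

Request:
arm_command(travel=[[0, 0, 1], [0, 0, 1], [0, 0, 1], [0, 0, 1], [0, 0, 0]], dr=[[0, 0, 0], [0, 0, 0], [0, 0, 0], [0, 0, 0], [0, 0, 0]])

```text
time: 18.85
tcp_pos: [0.4902, -0.0792, 0.1221]
tool_rot: [0.001, 0.147, 0.989, -0.0]
contact_force: [-0.0, -0.3, 9.3]
grip_width: 0.0202
```

Request:
arm_command(travel=[[0, 0, 1], [0, 0, 1], [0, 0, 1], [0, 0, 1], [0, 0, 0]], dr=[[0, 0, 0], [0, 0, 0], [0, 0, 0], [0, 0, 0], [0, 0, 0]])

```text
time: 19.27
tcp_pos: [0.4898, -0.0792, 0.1175]
tool_rot: [0.001, 0.147, 0.989, -0.0]
contact_force: [0.8, -1.3, 0.6]
grip_width: 0.0205
```

Request:
arm_command(travel=[[0, 0, 1], [0, 0, 1], [0, 0, 1], [0, 0, 1], [0, 0, 0]], dr=[[0, 0, 0], [0, 0, 0], [0, 0, 0], [0, 0, 0], [0, 0, 0]])

```text
time: 19.68
tcp_pos: [0.4881, -0.0785, 0.1134]
tool_rot: [-0.001, 0.147, 0.989, 0.0]
contact_force: [-5.4, 0.7, 13.8]
grip_width: 0.0201
```

Request:
arm_command(travel=[[0, 0, 1], [0, 0, 0], [0, 0, 0], [0, 0, 0], [0, 0, 0]], dr=[[0, 0, 0], [0, 0, 0], [0, 0, 0], [0, 0, 0], [0, 0, 0]])

```text
time: 20.1
tcp_pos: [0.4882, -0.0786, 0.1134]
tool_rot: [-0.0, 0.147, 0.989, -0.0]
contact_force: [-7.0, 1.2, 22.2]
grip_width: 0.0203
```

```bash
python3 - <<'E'
from h import *
go(.4895,-.079,.1135,73)
snap('wrist','w20');snap('scene','s20');crop('s20',340,150,430,220,8,'s20c');crop('w20',180,110,390,340,2,'w20c')
x,y=.4895,-.079
L=[ortho('w20',x,y,.060,.06,5,None,[(x,y,.046)])]
cv2.imwrite('pics/o20.png',L[0])
for i in range(3): capture('top'); print(sensors.read_state()['contact_force'].round(1),sensors.read_state()['tcp_pos'].round(4))
E
```

```text
t 20.1 tcp [ 0.4882 -0.0786  0.1134] F [-7.   1.2 22.2] w 0.0203 q [-0.31  0.36 -0.52  0.69 -0.   -0.01]
travel mm [-1.4 -0.  -0.1] norm 1.4
yaw of jaw 73.06 tilt fix dr [-0.0002 -0.0008  0.0011]
[-7.3  1.8 22.4] [ 0.4882 -0.0786  0.1134]
[-8.5  2.3 22.3] [ 0.4881 -0.0785  0.1133]
[-7.9  2.6 21.7] [ 0.4881 -0.0785  0.1134]
```

View pics/o20.png

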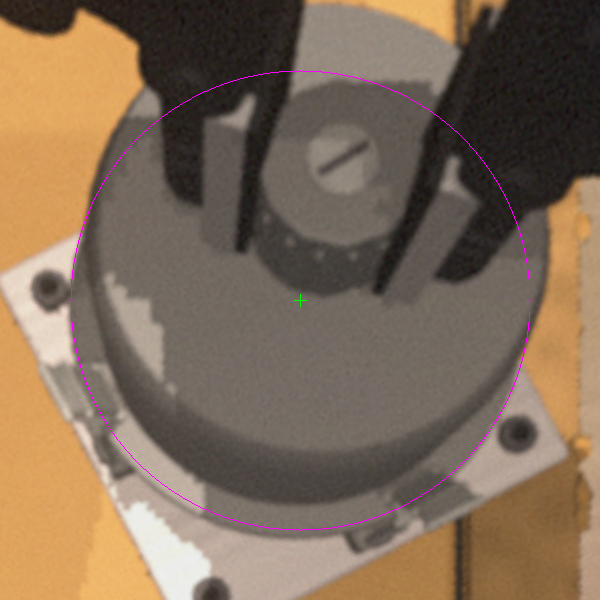

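View pics/s20c.png

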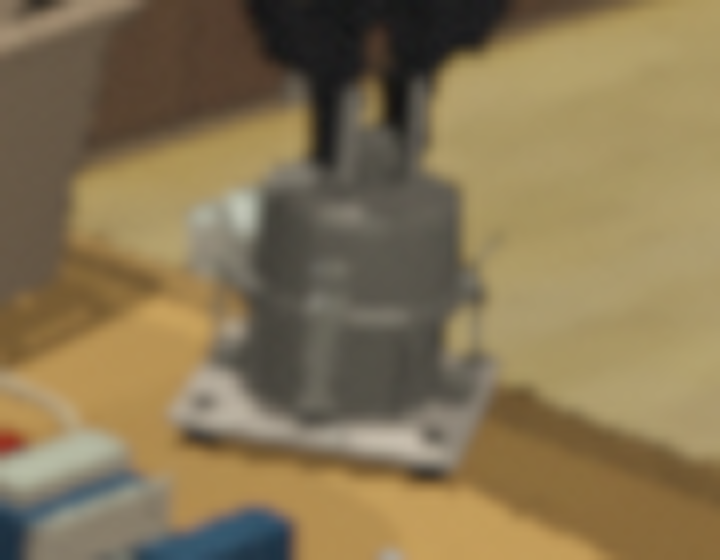

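View pics/w20c.png

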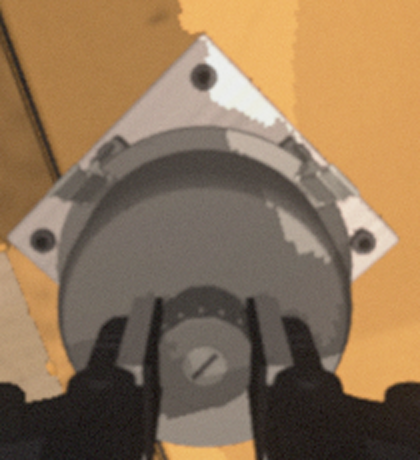

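Request:
arm_command(travel=[[1.2, 0, 0], [0, 0, 0], [0, 0, 0], [0, 0, 0]], dr=[[0, 0, 0], [0, 0, 0], [0, 0, 0], [0, 0, 0]])

```text
time: 20.68
tcp_pos: [0.4881, -0.0785, 0.1134]
tool_rot: [0.001, 0.147, 0.989, -0.0]
contact_force: [-3.5, 1.5, 19.3]
grip_width: 0.0207
```

```bash
python3 - <<'E'
from h import *
for i in range(3): capture('top'); s=sensors.read_state(); print(s['contact_force'].round(1),s['moment'].round(2),s['tcp_pos'].round(4),s['time'])
c=load('w20')
# flange + plate corner geometry in w20: plate holes at z~.0?
snap('wrist','w21')
x,y=.4895,-.079
cv2.imwrite('pics/o21.png',cv2.resize(np.hstack([ortho('w21',x,y,.060,.06,5,None,[(x,y,.046)]),ortho('w21',x,y,.060,.06,5,None,[(x-.0013,y,.046)])]),(800,400)))
E
```

```text
[-4.3  1.7 18.3] [ 0.19  0.94 -0.  ] [ 0.4881 -0.0785  0.1134] 20.7333
[-5.2  1.4 18.9] [ 0.18  0.91 -0.04] [ 0.4881 -0.0785  0.1134] 20.7833
[-4.8  1.7 18.5] [0.17 0.95 0.04] [ 0.4881 -0.0785  0.1134] 20.8333
```

View pics/o21.png

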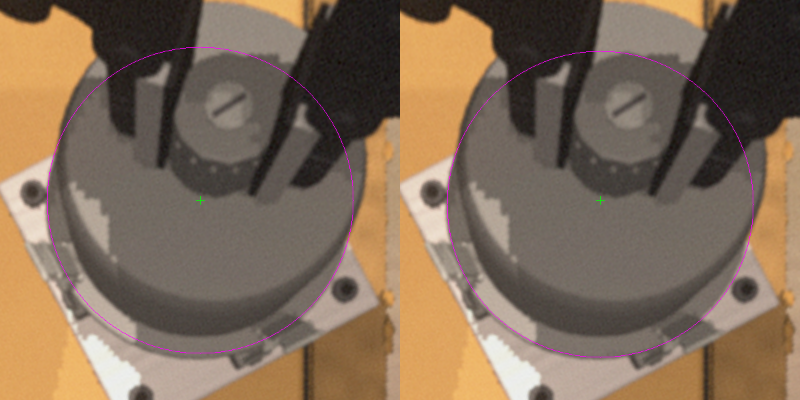

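```bash
python3 - <<'E'
from h import *
s=sensors.read_state(); print(s['contact_force'].round(1),s['tcp_pos'].round(4),s['time'],s['grip_width']); print(ticket.sign_off())
E
```

```text
[-4.2  0.8 19.4] [ 0.4881 -0.0785  0.1134] 20.8833 0.020155685194890343
the job is handed in; nothing more can be done
None
```

The screened sensor is assembled and handed in at 20.9 s. The larger can is in the housing, the smaller can with the circuit board is inside it, and the cover is snapped home. The arm is still holding the knob and pressing.

**Last checks**
- **Seating:** The TCP was at z = 0.1134 m against 0.1135 m expected for a seated cover. The tool showed no tilt.
- **Snap:** Push force rose to about 9 N, dropped to near zero as the clips sprang in, then rose again on the rim.
- **Press:** Final downward push was about 19 N, with the gripper closed on the knob at a 100 N setting.
- **Cans:** The wrist picture taken before the cover went on showed both upright and nested, within about 2 mm of centre.

**Disagreements or not confirmed**
- The cover sits about 1.4 mm toward −x of my measured housing centre. A sideways reaction of about 4 N remained after I moved the commanded pose 1.2 mm to reduce it. The allowed offset is 4 mm.
- Two of the four clips were hidden behind the gripper in the last wrist pictures. I judged them home from the force drop and the seated height.
- I did not measure the bystanders again at the end, but no moves went near them.

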